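# Clear the pepper mill and put the toppled jar back in its place

### The arm

A 6-joint arm with a two-finger parallel gripper is mounted at the origin on the work surface. World frame = base frame: x ahead of the robot, y to its left, z up, the work surface at z = 0. Lengths are in mm, angles in rad, forces in N, time in s.
With the tool pointing down it reaches from about 250 to 775 mm from the base axis. Payload 4 kg.
Tool frame: the origin (TCP) lies midway between the tips of the shut fingers; the grasp point (between the pads) lies 19 mm behind it; x points along the fingers, z is the direction in which the jaws open and shut, and the axes are right-handed (so a half turn about x gives the same grasp; the last joint's range is limited). The gripper opens to 94 mm and grips with 3 to 60 N. Pads are 16 mm wide; open, the fingers measure 119 mm over their backs; the gripper's body (75 mm by 177 mm) begins 78 mm behind the grasp point.
Start: joints at [1.183, 0.087, 1.371, -0, 1.684, -0.103], TCP at [154.541, 527.861, 205.506] pointing down, gripper open.
Joint ranges: [-3.1, 3.1], [-0.76, 2.03], [0.27, 2.55], [-1.08, 4.22], [0.17, 2.65], [-2.57, 2.57]. Speed limits (rad/s): [2.79, 2.79, 3.14, 3.14, 3.14, 3.14].

### API

Orientations are given as a rotation vector (axis times angle).
In Python, from rig import arm, viewer, spotter gives the robot as it stands. The module is installed in compiled form; this text tells all that it offers.
- The arm moves only by the tool arm_command, never from a script. Its argument "steps" is a list of rows, each an object of numbers: "wx", "wy", "wz": the turn, a rotation vector about the tool's x, y, z in rad; "tx", "ty", "tz": the shift along the tool's x, y, z in units of 25 mm (1.0 is 25 mm); "gripper": the finger opening in mm, from 0 to 94. A call has 1 to 5 rows; each row is the pose to reach, as a shift and turn from the pose commanded when the call began, along the tool's axes at that moment; what a row does not reach only later rows make up. A row lasts 1/10 s, in which the tool goes at most 50 mm and 8.59 degrees, less where a joint would pass 70% of its speed; a pose out of reach is approached as far as the arm can. A call with a gripper value outside its range is refused whole. The fingers move at their own pace and stop on an object; "force" is the grip in N (left out, the last holds). Time passes only in rows, so rows that repeat a pose let the fingers close. It gives the time, the measured TCP pose, the force and the opening at its end, in the units of the state.
- arm.state(): the state, without advancing time (a new reading comes with each control period).
- viewer.grab_frame(name): name is "scene" or "top"; returns a dict with "frame" (384x512x3 uint8, red, green, blue), "vfov" (degrees; the focal length in pixels is half the picture's height over the tangent of half this angle, whatever the lens; pixels are square), "cx", "cy" (the principal point, pixels), "k1" (the pictures are not rectified: a ray, as slopes to the right and down, at radius r is drawn at 1 + k1 r^2 times it, then the intrinsics apply), "R" (3x3) and "t" (3): a world point X has camera coordinates R X + t. Camera axes: x right, y down, z forward; pixel columns grow to the right and rows downward; lengths in mm; the calibration is good to about 2 mm. A picture is of the moment at which its call begins. There is no depth.
- arm.job_done(): hands the job in, once; it reports no verdict.
Trained networks look in a picture, given as the dict that the camera call returned (one of the last four; its "shot" number tells which), for a name from the list of things; names that differ only in an ending like _2 or _b are one class to them, and where a whole thing is asked for, a point or a joint stands for the part that bears it (a point fixed in the world has none). Each returns a list of dicts, best first, with "confidence" (0 to 1); they miss things now and then, are a little off and sometimes report something else, mostly with a low value. They report only what shows in the picture. A call takes as long as a camera call.
- spotter.recognise(picture, name): "box" ([left, top, width, height] in pixels, round what is visible of it).
- spotter.tip_of(picture, name): "xy" ([column, row] in pixels: a listed point, or the origin of a listed thing).
The state is a dict: "t": time; "joint_pos": joint angles; "dq": joint speeds; "joint_torque": joint torques, N m; "tcp_pos": TCP position; "eef_rot": TCP orientation; "wrist_force": force on the tool from outside, world axes, zero at the start; "wrist_torque": the same for the moment, N m; "width": finger opening in mm.
Only numpy, scipy, OpenCV 4.12 (cv2) and the standard library are available. Lean on these libraries where they do the work, as an engineer would, in place of code of your own. Each camera call takes 0.05 s, during which the arm holds its last target.

### The job

A pepper mill is standing on the square pad of the lower tier, which is the place of the square glass jar that lies toppled on the counter. First clear the mill away: stand it upright on the round tray and let go. Then stand the jar on its base on the counter and let go of it, take hold of it afresh, and set it upright in the middle of its square pad with its sides in line with the pad's; do not drop the jar or the mill, never tip the mill, and leave the other jars standing where they are.

Things in the scene. Friction and masses are not known exactly. Their poses are not given: they have to be found in the camera images.
- square_jar: toppled glass jar, 88 mm long, 165-290 g: square body 56 x 56 x 64 mm, then a round aluminium cap 44 mm across, 24 mm high. Starts lying on a flat side on the counter, cap roughly away from the robot. Origin: centre of its base; z from base to cap, x and y square to its sides. Centre of mass 36 mm from the base: resting on a base edge and leaning under 35 degrees it settles upright by itself
- mill: dark turned wooden pepper mill, 126 mm tall, 165-290 g, standing on the square pad. Foot 52 mm across, waist 40, shoulder 48, neck at 88 mm height, above it a round head 42 mm across with straight sides from 95 to 115 mm above the foot, small button on top. Origin: centre of the foot, z up
- tray: round loose aluminium tray, 160 mm across, rim 10 mm high, flat floor 3 mm thick and about 142 mm across, on the counter left or right of the toppled jar (it and the spoon swap sides). Origin: centre of its underside, z up
- square_pad_top (a point): centre of the top face of the one square non-slip pad (64 x 64 mm, dark rubber; the other three are round), 37 mm above the counter. x and y along its sides, z up. Fixed to the rack's lower tier, in any of its four places
- rack: fixed white stepped insert turned up to 6 degrees. Origin on the counter, x away from the robot. Lower tier 35 mm high (x -95 to 0, y -265 to 175 mm), four places at x -50, y -117, -39, 39, 117 mm; upper tier 75 mm high (x 0 to 95 mm) with a row of jars, up to 90 mm tall, that are fixed to it. At x -82, y -238 mm a clamp on the front lip holds a steel sieve upright: 197 mm high, 66 wide, 50 deep
- spoon: loose wooden spoon, 190 mm long, lying on the counter on the side where the tray is not; a bystander. Origin at its middle, x along it
- low_jar0: round glass jar with twist cap, 54 mm across, cap 44 mm across, 88 mm tall, standing on a round pad of the lower tier beside the jar's place; a bystander. Origin: centre of its base
- low_jar1: round glass jar with twist cap, 54 mm across, cap 44 mm across, 88 mm tall, standing on a round pad of the lower tier beside the jar's place; a bystander. Origin: centre of its base
- low_jar2: round glass jar with twist cap, 54 mm across, cap 44 mm across, 88 mm tall, standing on a round pad of the lower tier beside the jar's place; a bystander. Origin: centre of its base

How it is judged:
By the outcome, as a careful person would: the job done as asked, in the order asked, and still so for the second after the job is handed in, with the robot touching nothing.
It also fails if it takes over 72 s, if anything falls off the work surface, if the arm or the gripper's body presses on something with over 40 N, if the wrist force passes 120 N, or if a joint passes its speed limit or range.

## Working session

There is one attempt and no reset: what is moved stays moved. The work goes in short steps, Python scripts to look and compute and a tool call to move; the robot and the scene stay as the last step left them, time stands still between calls to the robot, and variables do not carry over. Pictures are saved under pics/ and viewed, and the job is handed in when it is done.

Besides the shell and the picture viewer there is one more tool, called as name(argument=value, ...) on one line, values as JSON. arm_command: Moves the arm, as the interface text tells. Its arguments: {"type":"object","properties":{"steps":{"type":"array"},"force":{"type":"number"}},"required":["steps"]}

```bash
mkdir -p pics; cat > h.py <<'E'
import numpy as np, cv2
from rig import arm, viewer, spotter
def K(p):
    h=p["frame"].shape[0]; f=h/2/np.tan(np.radians(p["vfov"])/2); return f
def save(p,n): cv2.imwrite("pics/"+n+".png",p["frame"][:,:,::-1])
def ray(p,u,v):
    f=K(p); x=(u-p["cx"])/f; y=(v-p["cy"])/f
    a,b=x,y
    for _ in range(30):
        s=1+p["k1"]*(a*a+b*b); a,b=x/s,y/s
    R=np.array(p["R"]);t=np.array(p["t"])
    return -R.T@t, R.T@np.array([a,b,1.])
def onz(p,uv,z):
    o,d=ray(p,*uv); return o+d*(z-o[2])/d[2]
def proj(p,X):
    c=np.array(p["R"])@np.asarray(X,float)+np.array(p["t"]); a=c[:2]/c[2]
    a=a*(1+p["k1"]*(a@a)); return a*K(p)+np.array([p["cx"],p["cy"]])
def tri(p,uv,q,uv2):
    o,d=ray(p,*uv);o2,d2=ray(q,*uv2); d/=np.linalg.norm(d); d2/=np.linalg.norm(d2)
    A=np.stack([d,-d2],1); s=np.linalg.lstsq(A,o2-o,rcond=None)[0]
    a=o+d*s[0];b=o2+d2*s[1]; return (a+b)/2, np.linalg.norm(a-b)
E
python3 - <<'E'
from h import *
import pickle
np.set_printoptions(precision=3,suppress=True)
P={n:viewer.grab_frame(n) for n in("scene","top")}
for n,p in P.items():
    save(p,n+"0"); print(n,p["vfov"],p["cx"],p["cy"],p["k1"],-np.array(p["R"]).T@p["t"],p["R"])
pickle.dump(P,open("P0.pkl","wb"))
for nm in ["square_jar","mill","tray","square_pad_top","rack","spoon","low_jar0"]:
    for n,p in P.items():
        print(nm,n,[(np.round(d["xy"],1),round(d["confidence"],2)) for d in spotter.tip_of(p,nm)][:4])
print(arm.state())
E
```

```text
scene 55.12193331393162 259.0115070752243 187.19646137116456 -0.10733069968721723 [1035.455   -9.561  755.174] [[-0.024  1.     0.008]
 [ 0.828  0.024 -0.56 ]
 [-0.56  -0.006 -0.828]]
top 42.93917461240343 257.22394878151306 188.78712296227715 -0.09385774574757332 [ 442.74    -8.304 1374.728] [[-0.016 -1.    -0.014]
 [-0.994  0.017 -0.107]
 [ 0.107  0.012 -0.994]]
square_jar scene [(array([271.6, 147.9]), 0.91), (array([375.7, 161.4]), 0.74)]
square_jar top [(array([258.8, 246.4]), 0.75)]
mill scene [(array([243.6, 235.2]), 0.71)]
mill top [(array([277.5, 154.5]), 0.67)]
tray scene [(array([376.3, 162.9]), 0.81), (array([209.9, 229.4]), 0.48)]
tray top [(array([156.6, 245.1]), 0.97)]
square_pad_top scene [(array([241.7, 234.6]), 0.81), (array([316.8, 245.2]), 0.48)]
square_pad_top top [(array([273.8, 157.6]), 0.76)]
rack scene [(array([262. , 266.5]), 0.94)]
rack top [(array([372.2, 231.8]), 0.65), (array([263.5, 138.2]), 0.62)]
spoon scene [(array([147.1, 164.8]), 0.74), (array([263. , 264.5]), 0.54)]
spoon top [(array([372.1, 232.1]), 0.76)]
low_jar0 scene [(array([278.9, 241.6]), 0.85), (array([315.4, 246.7]), 0.58)]
low_jar0 top [(array([248.2, 150.3]), 0.89), (array([221.5, 149.5]), 0.85), (array([304.8, 159.2]), 0.64)]
{'t': 0.8, 'joint_pos': array([ 1.183,  0.087,  1.371, -0.   ,  1.684, -0.103]), 'dq': array([-0.002, -0.   , -0.002,  0.001, -0.002, -0.001]), 'joint_torque': array([  0.   , -33.999, -30.258,   0.072,   0.023,   0.   ]), 'tcp_pos': array([154.54 , 527.872, 205.536]), 'eef_rot': array([-0.997,  1.33 ,  0.997]), 'wrist_force': array([0.065, 0.254, 0.202]), 'wrist_torque': array([-0.033,  0.003, -0.063]), 'width': 94.10634479507848}
```

```bash
python3 - <<'E'
import cv2
a=cv2.imread("pics/scene0.png");cv2.imwrite("pics/s0b.png",cv2.resize(a[110:300,100:420],(800,475),interpolation=cv2.INTER_CUBIC))
a=cv2.imread("pics/top0.png");cv2.imwrite("pics/t0b.png",cv2.resize(a[90:300,110:410],(800,560),interpolation=cv2.INTER_CUBIC))
E
```

```text
(no output)
```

View pics/s0b.png

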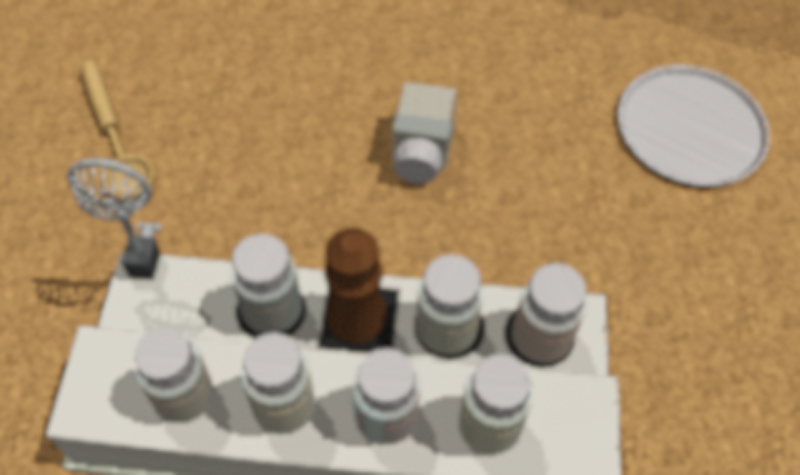

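View pics/t0b.png

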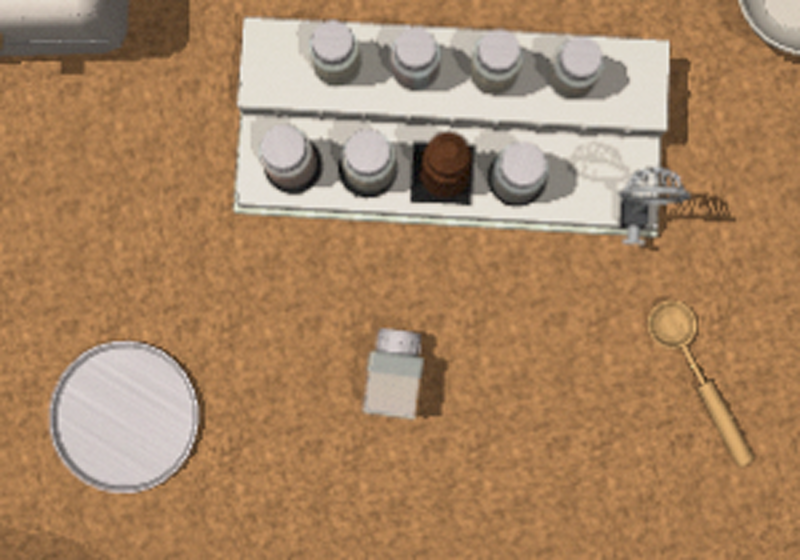

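```bash
cat > fit.py <<'E'
from h import *
import pickle
from scipy.ndimage import map_coordinates, gaussian_filter
from scipy.optimize import least_squares
def edgepts(p,A,B,n=25,w=5,lo=0.08,hi=0.92,chan=None,minc=8):
    """returns list of (s, signed offset px along normal, normal) ; """
    g=p["frame"].astype(float); g=g.mean(2) if chan is None else g[:,:,chan]
    out=[]
    for s in np.linspace(lo,hi,n):
        X=A+(B-A)*s
        u=proj(p,X);u2=proj(p,X+(B-A)*0.01)
        t=(u2-u)/np.linalg.norm(u2-u);nn=np.array([-t[1],t[0]])
        o=np.arange(-w,w+.01,.25)
        q=u[:,None]+nn[:,None]*o
        pr=map_coordinates(g,[q[1],q[0]],order=1,mode='nearest')
        pr=gaussian_filter(pr,2); d=np.abs(np.gradient(pr))*4
        k=np.argmax(d)
        if 0<k<len(o)-1 and d[k]>minc: out.append((s,u+nn*o[k]))
    return out
E
python3 - <<'E'
from fit import *
np.set_printoptions(precision=1,suppress=True)
P=pickle.load(open("P0.pkl","rb"))
T,S=P["top"],P["scene"]
c=lambda X,Y:(110+X/2.6667,90+Y/2.6667)
s=lambda X,Y:(100+X/2.5,110+Y/2.5)
for q,z in [((243,18),75),((668,42),75),((240,110),75),((667,130),75),((235,210),35),((658,232),35)]: print(z,onz(T,c(*q),z))
for q,z in [((80,325),75),((617,378),75),((607,295),35),((106,258),35),((50,437),75),((620,472),75)]: print('s',z,onz(S,s(*q),z))
print("tray",onz(T,c(126,417),5),onz(S,s(692,126),5))
print("mill head",onz(T,c(445,149),115), "btn",tri(T,c(447,146),S,s(353,240)))
print("jar top",[onz(T,c(*q),56) for q in[(364,413),(417,418),(423,357),(371,354)]])
print("jar sc",[onz(S,s(*q),56) for q in[(403,86),(455,88),(448,124),(396,120)]])
E
```

```text
75 [840.6 157.3  75. ]
75 [ 807.1 -279.5   75. ]
75 [743.6 160.4  75. ]
75 [ 715.  -274.4   75. ]
35 [646.5 171.   35. ]
35 [ 615.6 -268.8   35. ]
s 75 [ 714.4 -272.7   75. ]
s 75 [748.1 164.   75. ]
s 35 [652.4 173.4  35. ]
s 35 [ 627.8 -278.3   35. ]
s 75 [ 810.3 -276.8   75. ]
s 75 [824.2 158.7  75. ]
tray [433.  291.3   5. ] [434.2 292.6   5. ]
mill head [691.2 -46.7 115. ] btn (array([683.1, -46.5, 170.2]), np.float64(0.9896883579755217))
jar top [array([434.2,  38.5,  56. ]), array([428.3, -14.8,  56. ]), array([489.6, -21.9,  56. ]), array([493.5,  30.6,  56. ])]
jar sc [array([433.9, -12.4,  56. ]), array([434.9,  39.5,  56. ]), array([480.8,  32.2,  56. ]), array([477.5, -18.3,  56. ])]
```

```bash
cat > rackfit.py <<'E'
from fit import *
np.set_printoptions(precision=2,suppress=True)
P=pickle.load(open("P0.pkl","rb"))
T,S=P["top"],P["scene"]
def W(q,X):
    c,s_=np.cos(q[2]),np.sin(q[2]); X=np.asarray(X,float)
    return np.array([q[0]+c*X[0]-s_*X[1],q[1]+s_*X[0]+c*X[1],X[2]])
# edges: (cam, A,B)
E=[(T,(95,-265,75),(95,175,75)),(T,(0,-265,75),(0,175,75)),(T,(-95,-200,35),(-95,175,35)),(T,(0,175,75),(95,175,75)),(T,(-95,175,35),(-15,175,35)),(T,(0,-265,75),(95,-265,75)),
(S,(-95,-190,35),(-95,-150,35)),(S,(-95,-10,35),(-95,175,35)),(S,(95,-265,75),(95,175,75)),(S,(-90,175,35),(-15,175,35)),(S,(0,175,75),(95,175,75)),(S,(0,-265,75),(95,-265,75))]
def dist(p,A,B,m):
    u=proj(p,A);v=proj(p,B);t=(v-u)/np.linalg.norm(v-u);n=np.array([-t[1],t[0]]);return (m-u)@n
q=np.array([733,-15,-0.077])
q0=[732,-20,-0.0765]; q=np.array(q0)
for it in range(6):
    w=[6,5,4,3,3,3][it]
    obs=[(i,m) for i,(p,A,B) in enumerate(E) for s,m in edgepts(p,W(q,A),W(q,B),w=w)]
    def res(x):
        r=[]
        for i,m in obs:
            p,A,B=E[i]
            # use local parametrization (distortion small)
            A2,B2=W(x,A),W(x,B)
            u0,v0=proj(p,A2),proj(p,B2); k=np.clip((m-u0)@(v0-u0)/((v0-u0)@(v0-u0)),0.03,0.97)
            r.append(dist(p,A2+(B2-A2)*(k-.03),A2+(B2-A2)*(k+.03),m))
        return np.array(r)
    f=least_squares(res,q,loss="soft_l1",f_scale=.5,x_scale=[1,1,.01]); q=f.x
r=res(q)
print(q,np.degrees(q[2]))
for i in range(len(E)):
    ri=[a for a,(j,m) in zip(r,obs) if j==i]; print(i,len(ri),np.median(ri) if ri else None)
print("pads",[W(q,(-50,y,37))[:2] for y in(-117,-39,39,117)])
E
python3 rackfit.py
```

```text
[734.41  -9.92  -0.08] -4.386250349519525
0 25 -0.010542790985486874
1 25 0.2390003258484622
2 25 0.738906851757835
3 25 0.005197567689942862
4 25 -0.2450607939460053
5 25 -0.4947028403565384
6 19 -0.26283335583192985
7 12 -0.762278926034913
8 25 -0.26266150333692917
9 25 0.2565207259449096
10 25 0.25728352027216894
11 25 0.007248867225064165
pads [array([ 675.61, -122.76]), array([681.57, -44.98]), array([687.54,  32.79]), array([693.5 , 110.56])]
```

```bash
cat > mill.py <<'E'
from fit import *
np.set_printoptions(precision=2,suppress=True)
P=pickle.load(open("P0.pkl","rb"))
prof=[(0,26),(10,26),(45,20),(80,24),(88,17),(95,21),(115,21),(121,13),(126,5)]
def render(p,x,y,z0,up=4):
    m=np.zeros((384*up,512*up),np.uint8); a=np.linspace(0,2*np.pi,40)
    for (z1,r1),(z2,r2) in zip(prof,prof[1:]):
        pts=[proj(p,(x+r*np.cos(t),y+r*np.sin(t),z0+z)) for z,r in((z1,r1),(z2,r2)) for t in a]
        h=cv2.convexHull(((np.array(pts)+.5)*up).astype(np.float32)).astype(np.int32)
        cv2.fillConvexPoly(m,h,255)
    return cv2.resize(m,(512,384),interpolation=cv2.INTER_AREA)/255.
for n,p in P.items():
    f=p["frame"].astype(int); r,g,b=f[...,0],f[...,1],f[...,2]
    M=((r-b>25)&(r<140)&(r-g>18)).astype(np.uint8)
    u,v=proj(p,(683,-46,100)).astype(int); win=np.zeros_like(M); win[v-30:v+30,u-22:u+22]=1; M*=win
    k,l,st,ce=cv2.connectedComponentsWithStats(M); i=1+np.argmax(st[1:,4]); M=(l==i)
    best=[]
    for x in np.arange(674,693,1.):
        for y in np.arange(-54,-38,1.):
            R=render(p,x,y,37); best.append((np.abs(R-M)[v-30:v+30,u-25:u+25].sum(),x,y))
    best.sort(); print(n,st[i],best[:4])
for nm in["mill","square_pad_top"]:
    pass
T,S=P["top"],P["scene"]
print("spot mill",onz(T,(277.5,154.5),37),onz(S,(243.6,235.2),37)); print("pad",onz(T,(273.8,157.6),37),onz(S,(241.7,234.6),37))
from scipy.spatial.transform import Rotation as Ro
print(Ro.from_rotvec([-.997,1.33,.997]).as_matrix())
E
python3 mill.py
cat > jar.py <<'E'
from fit import *
np.set_printoptions(precision=2,suppress=True)
P=pickle.load(open("P0.pkl","rb"))
T,S=P["top"],P["scene"]
def W(q,X):
    c,s_=np.cos(q[2]),np.sin(q[2]); X=np.asarray(X,float)
    return np.array([q[0]+c*X[0]-s_*X[1],q[1]+s_*X[0]+c*X[1],X[2]])
E=[(T,(0,-28,56),(0,28,56)),(T,(0,28,56),(64,28,56)),(T,(0,-28,56),(64,-28,56)),(T,(64,-28,56),(64,28,56)),
(S,(0,-28,56),(0,28,56)),(S,(0,28,56),(64,28,56)),(S,(0,-28,56),(64,-28,56)),(S,(64,-28,56),(64,28,56))]
q=np.array([431,12,-.118])
for it in range(6):
    obs=[(i,m) for i,(p,A,B) in enumerate(E) for s,m in edgepts(p,W(q,A),W(q,B),w=[5,4,3,3,2.5,2.5][it],n=12,lo=.15,hi=.85,minc=4)]
    def res(x):
        r=[]
        for i,m in obs:
            p,A,B=E[i];u=proj(p,W(x,A));v=proj(p,W(x,B));t=(v-u)/np.linalg.norm(v-u);r.append((m-u)@np.array([-t[1],t[0]]))
        return np.array(r)
    q=least_squares(res,q,loss="soft_l1",f_scale=.5,x_scale=[1,1,.01]).x
r=res(q);print(q,np.degrees(q[2]))
for i in range(len(E)):
    ri=[a for a,(j,m) in zip(r,obs) if j==i]; print(i,len(ri),np.median(ri) if ri else None)
E
python3 jar.py
```

```text
scene [230 201  24  46 732] [(np.float64(268.1411764705882), np.float64(679.0), np.float64(-48.0)), (np.float64(268.59999999999997), np.float64(679.0), np.float64(-49.0)), (np.float64(268.65882352941173), np.float64(680.0), np.float64(-48.0)), (np.float64(269.2941176470588), np.float64(678.0), np.float64(-48.0))]
top [268 140  18  23 305] [(np.float64(92.19999999999999), np.float64(681.0), np.float64(-46.0)), (np.float64(92.75686274509803), np.float64(683.0), np.float64(-46.0)), (np.float64(93.33333333333333), np.float64(685.0), np.float64(-46.0)), (np.float64(93.33725490196079), np.float64(682.0), np.float64(-46.0))]
spot mill [682.16 -50.32  37.  ] [676.62 -45.38  37.  ]
pad [673.62 -39.88  37.  ] [675.29 -49.57  37.  ]
[[ 0.   -0.96  0.28]
 [ 0.    0.28  0.96]
 [-1.   -0.    0.  ]]
[432.58  14.91  -0.17] -9.844520555729684
0 12 0.12900748541394633
1 12 0.5061651227273343
2 12 -0.9842531200744786
3 12 0.25726818685835784
4 12 -0.6228667687397762
5 12 1.262802101452217
6 12 -0.36638192019941396
7 12 1.0034094844424675
```

```bash
cat > mv.py <<'E'
from h import *
from scipy.spatial.transform import Rotation as Ro
def mat(tilt,yawz):
    """tool orientation: jaws axis z_tool at world angle yawz(deg) horizontal; tilt deg>0: tool points forward(out), 0 down. """
    a=np.radians(yawz); z=np.array([np.cos(a),np.sin(a),0]); 
    f=np.array([np.sin(a),-np.cos(a),0])   # forward, = z rotated -90
    t=np.radians(tilt); x=np.sin(t)*f-np.cos(t)*np.array([0,0,1]); y=np.cross(z,x)
    return np.stack([x,y,z],1)
def plan(pos,tilt,yawz,grasp=False):
    s=arm.state(); R0=Ro.from_rotvec(s["eef_rot"]).as_matrix(); R1=mat(tilt,yawz)
    pos=np.array(pos,float)
    if grasp: pos=pos+19*R1[:,0]
    d=R0.T@(pos-s["tcp_pos"])/25; w=Ro.from_matrix(R0.T@R1).as_rotvec()
    print("t %.2f now"%s["t"],np.round(s["tcp_pos"],1),"w",round(s["width"],1),"F",np.round(s["wrist_force"],1),"q",np.round(s["joint_pos"],2))
    print("tx %.3f ty %.3f tz %.3f wx %.4f wy %.4f wz %.4f"%(*d,*w), "rows",np.linalg.norm(d)/2,np.degrees(np.linalg.norm(w))/8.59)
E
python3 -c "
from mv import *
plan((681,-46.5,220),0,85.6)"
```

```text
t 0.80 now [154.5 527.9 205.5] w 94.1 F [0.1 0.3 0.2] q [ 1.18  0.09  1.37 -0.    1.68 -0.1 ]
tx -0.580 ty -26.664 tz -16.134 wx -0.2079 wy 0.0001 wz 0.0001 rows 15.585542406898808 1.3869466599570337
```

arm_command(steps=[{"tx":-0.58,"ty":-26.66,"tz":-16.13,"wx":-0.208,"gripper":70},{"tx":-0.58,"ty":-26.66,"tz":-16.13,"wx":-0.208,"gripper":70},{"tx":-0.58,"ty":-26.66,"tz":-16.13,"wx":-0.208,"gripper":70},{"tx":-0.58,"ty":-26.66,"tz":-16.13,"wx":-0.208,"gripper":70},{"tx":-0.58,"ty":-26.66,"tz":-16.13,"wx":-0.208,"gripper":70}])

```text
invalid input at $.steps[0]: expected keys wx, wy, wz, tx, ty, tz, gripper
```

```bash
python3 -c "
from mv import *
plan((681,-46.5,220),0,85.6)"
```

```text
t 0.80 now [154.5 527.9 205.5] w 94.1 F [0.1 0.3 0.2] q [ 1.18  0.09  1.37 -0.    1.68 -0.1 ]
tx -0.580 ty -26.664 tz -16.134 wx -0.2079 wy 0.0001 wz 0.0001 rows 15.585542406898808 1.3869466599570337
```

All keys are required.

arm_command(steps=[{"wx":-0.208,"wy":0,"wz":0,"tx":-0.58,"ty":-26.66,"tz":-16.13,"gripper":70},{"wx":-0.208,"wy":0,"wz":0,"tx":-0.58,"ty":-26.66,"tz":-16.13,"gripper":70},{"wx":-0.208,"wy":0,"wz":0,"tx":-0.58,"ty":-26.66,"tz":-16.13,"gripper":70},{"wx":-0.208,"wy":0,"wz":0,"tx":-0.58,"ty":-26.66,"tz":-16.13,"gripper":70},{"wx":-0.208,"wy":0,"wz":0,"tx":-0.58,"ty":-26.66,"tz":-16.13,"gripper":70}])

```text
t: 1.3
tcp_pos: [322.2, 344.7, 210.4]
eef_rot: [-1.153, 1.243, 1.153]
wrist_force: [1.5, 0.9, -0.0]
width: 70.1
```

```bash
python3 -c "
from mv import *
plan((681,-46.5,220),0,85.6)"
```

```text
t 1.30 now [322.2 344.7 210.4] w 70.1 F [ 1.5  0.9 -0. ] q [ 0.7  -0.09  1.54  0.    1.69 -0.8 ]
tx -0.382 ty -15.502 tz -14.508 wx 0.0006 wy 0.0008 wz 0.0008 rows 10.617932008026223 0.008080150091980315
```

arm_command(steps=[{"wx":0,"wy":0,"wz":0,"tx":-0.38,"ty":-15.5,"tz":-14.5,"gripper":70},{"wx":0,"wy":0,"wz":0,"tx":-0.38,"ty":-15.5,"tz":-14.5,"gripper":70},{"wx":0,"wy":0,"wz":0,"tx":-0.38,"ty":-15.5,"tz":-14.5,"gripper":70},{"wx":0,"wy":0,"wz":0,"tx":-0.38,"ty":-15.5,"tz":-14.5,"gripper":70},{"wx":0,"wy":0,"wz":0,"tx":-0.38,"ty":-15.5,"tz":-14.5,"gripper":70}])

```text
t: 1.8
tcp_pos: [491.3, 160.1, 214.9]
eef_rot: [-1.152, 1.244, 1.152]
wrist_force: [1.1, 0.7, 0.4]
width: 69.7
```

```bash
python3 -c "
from mv import *
plan((681,-46.5,220),0,85.6)"
```

```text
t 1.80 now [491.3 160.1 214.9] w 69.7 F [1.1 0.7 0.4] q [ 0.21  0.01  1.43  0.    1.7  -1.29]
tx -0.201 ty -8.203 tz -7.657 wx -0.0002 wy 0.0006 wz 0.0008 rows 5.611813498481613 0.006617525765064974
```

arm_command(steps=[{"wx":0,"wy":0,"wz":0,"tx":-0.2,"ty":-8.2,"tz":-7.65,"gripper":70},{"wx":0,"wy":0,"wz":0,"tx":-0.2,"ty":-8.2,"tz":-7.65,"gripper":70},{"wx":0,"wy":0,"wz":0,"tx":-0.2,"ty":-8.2,"tz":-7.65,"gripper":70},{"wx":0,"wy":0,"wz":0,"tx":-0.2,"ty":-8.2,"tz":-7.65,"gripper":70},{"wx":0,"wy":0,"wz":0,"tx":-0.2,"ty":-8.2,"tz":-7.65,"gripper":70}])

```text
t: 2.3
tcp_pos: [660.5, -23.9, 219.1]
eef_rot: [-1.152, 1.244, 1.152]
wrist_force: [0.5, 0.3, 0.5]
width: 69.8
```

```bash
python3 -c "
from mv import *
plan((681,-46.5,175),0,85.6)"
```

```text
t 2.30 now [660.5 -23.9 219.1] w 69.8 F [0.5 0.3 0.5] q [-0.12  0.34  1.05  0.    1.76 -1.62]
tx 1.764 ty -0.888 tz -0.839 wx -0.0003 wy 0.0003 wz 0.0004 rows 1.0728006369333294 0.0036187334575760975
```

arm_command(steps=[{"wx":0,"wy":0,"wz":0,"tx":0,"ty":-0.89,"tz":-0.84,"gripper":70},{"wx":0,"wy":0,"wz":0,"tx":1.76,"ty":-0.89,"tz":-0.84,"gripper":70},{"wx":0,"wy":0,"wz":0,"tx":1.76,"ty":-0.89,"tz":-0.84,"gripper":70},{"wx":0,"wy":0,"wz":0,"tx":1.76,"ty":-0.89,"tz":-0.84,"gripper":70}])

```text
t: 2.7
tcp_pos: [678.8, -44.4, 173.3]
eef_rot: [-1.15, 1.247, 1.156]
wrist_force: [0.3, 0.6, 1.0]
width: 70.1
```

```bash
python3 -c "
from mv import *
S=viewer.grab_frame('scene');T=viewer.grab_frame('top')
a=cv2.resize(S['frame'][150:270,180:320,::-1],(700,600),interpolation=cv2.INTER_CUBIC);cv2.imwrite('pics/s1.png',a)
a=cv2.resize(T['frame'][100:220,200:340,::-1],(700,600),interpolation=cv2.INTER_CUBIC);cv2.imwrite('pics/t1.png',a)
s=arm.state();print(proj(S,s['tcp_pos']),proj(T,s['tcp_pos']))
plan((681,-46.5,124),0,85.6)"
```

```text
[242.11779346 202.74151691] [276.60399859 145.13738954]
t 2.80 now [680.7 -44.2 177.8] w 70.1 F [ 0.3 -0.6  0.9] q [-0.15  0.39  1.06  0.    1.69 -1.64]
tx 2.152 ty -0.013 tz -0.092 wx 0.0010 wy -0.0001 wz 0.0038 rows 1.0771902784312322 0.02595731550166132
```

View pics/s1.png

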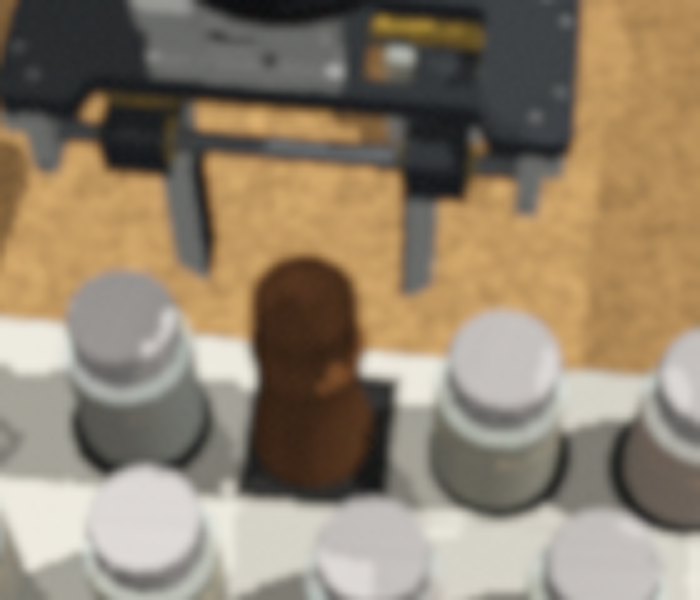

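View pics/t1.png

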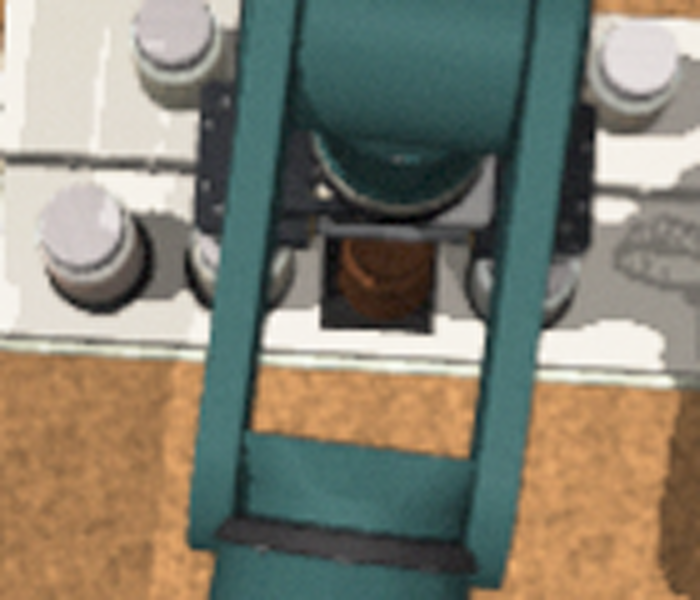

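arm_command(steps=[{"wx":0,"wy":0,"wz":0.0,"tx":0.8,"ty":0,"tz":-0.1,"gripper":70},{"wx":0,"wy":0,"wz":0,"tx":1.6,"ty":0,"tz":-0.1,"gripper":70},{"wx":0,"wy":0,"wz":0,"tx":2.1,"ty":0,"tz":-0.1,"gripper":70},{"wx":0,"wy":0,"wz":0,"tx":2.1,"ty":0,"tz":-0.1,"gripper":70},{"wx":0,"wy":0,"wz":0,"tx":2.1,"ty":0,"tz":-0.1,"gripper":70}])

```text
t: 3.3
tcp_pos: [680.3, -47.0, 124.2]
eef_rot: [-1.154, 1.243, 1.151]
wrist_force: [1.0, 0.6, 0.7]
width: 69.7
```

```bash
python3 -c "
from mv import *
S=viewer.grab_frame('scene')
a=cv2.resize(S['frame'][150:270,180:320,::-1],(700,600),interpolation=cv2.INTER_CUBIC);cv2.imwrite('pics/s2.png',a)
plan((681,-46.8,124),0,85.6)"
```

```text
t 3.35 now [680.6 -47.1 124.6] w 69.9 F [ 0.2  0.3 -0.1] q [-0.15  0.4   1.14  0.    1.59 -1.65]
tx 0.025 ty -0.017 tz 0.013 wx 0.0004 wy -0.0002 wz 0.0031 rows 0.016479251818013504 0.020833435117896256
```

View pics/s2.png

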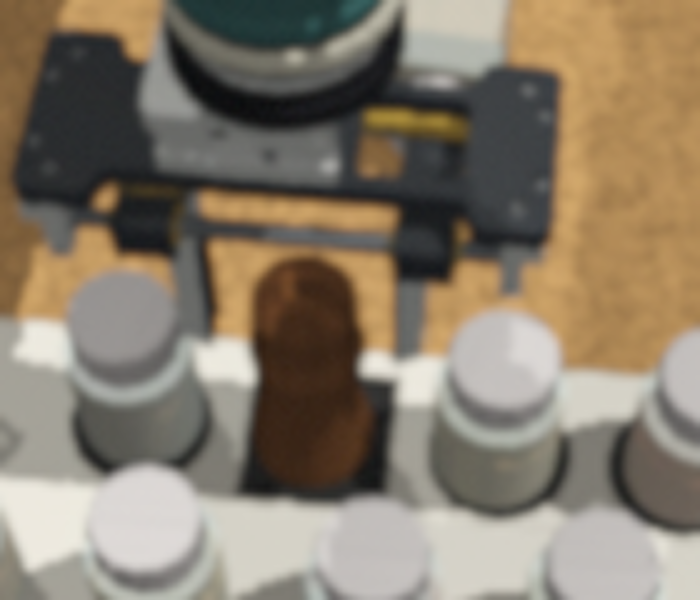

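arm_command(steps=[{"wx":0,"wy":0,"wz":0,"tx":0,"ty":0,"tz":0,"gripper":55},{"wx":0,"wy":0,"wz":0,"tx":0,"ty":0,"tz":0,"gripper":46},{"wx":0,"wy":0,"wz":0,"tx":0,"ty":0,"tz":0,"gripper":36},{"wx":0,"wy":0,"wz":0,"tx":0,"ty":0,"tz":0,"gripper":36},{"wx":0,"wy":0,"wz":0,"tx":0,"ty":0,"tz":0,"gripper":36}], force=20)

```text
t: 3.85
tcp_pos: [679.9, -47.1, 122.8]
eef_rot: [-1.153, 1.244, 1.152]
wrist_force: [-0.3, 1.6, 0.4]
width: 41.6
```

```bash
python3 -c "
from mv import *
plan((681,-46.8,200),0,85.6)"
```

```text
t 3.85 now [679.9 -47.1 122.8] w 41.6 F [-0.3  1.6  0.4] q [-0.15  0.41  1.15  0.    1.59 -1.65]
tx -3.087 ty -0.047 tz 0.015 wx 0.0002 wy 0.0004 wz 0.0006 rows 1.5436453371264989 0.004865190104389572
```

Gripped at 41.6 mm. Lift slowly.

arm_command(steps=[{"wx":0,"wy":0,"wz":0,"tx":-0.2,"ty":0,"tz":0,"gripper":36},{"wx":0,"wy":0,"wz":0,"tx":-0.8,"ty":0,"tz":0,"gripper":36},{"wx":0,"wy":0,"wz":0,"tx":-1.6,"ty":0,"tz":0,"gripper":36},{"wx":0,"wy":0,"wz":0,"tx":-2.4,"ty":0,"tz":0,"gripper":36},{"wx":0,"wy":0,"wz":0,"tx":-2.8,"ty":0,"tz":0,"gripper":36}])

```text
t: 4.35
tcp_pos: [680.6, -47.5, 195.8]
eef_rot: [-1.155, 1.242, 1.149]
wrist_force: [1.3, -0.3, -3.0]
width: 41.2
```

```bash
python3 -c "
from mv import *
S=viewer.grab_frame('scene')
a=cv2.resize(S['frame'][110:270,160:360,::-1],(700,560),interpolation=cv2.INTER_CUBIC);cv2.imwrite('pics/s3.png',a)
plan((560,0,200),0,85.6)"
```

```text
t 4.40 now [681.  -47.6 197.1] w 41.7 F [ 1.4 -0.1 -1.1] q [-0.15  0.39  1.03 -0.    1.72 -1.65]
tx -0.147 ty 4.971 tz 1.525 wx -0.0001 wy -0.0005 wz 0.0062 rows 2.6010768536654445 0.04162619147462659
```

View pics/s3.png

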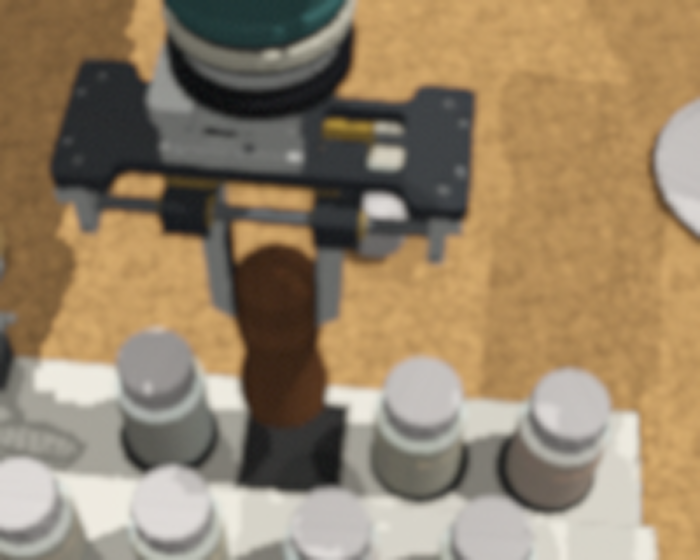

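arm_command(steps=[{"wx":0,"wy":0,"wz":0,"tx":-0.3,"ty":0.8,"tz":0.2,"gripper":36},{"wx":0,"wy":0,"wz":0,"tx":-0.6,"ty":2,"tz":0.5,"gripper":36},{"wx":0,"wy":0,"wz":0,"tx":-0.6,"ty":3.2,"tz":1,"gripper":36},{"wx":0,"wy":0,"wz":0,"tx":-0.6,"ty":4.2,"tz":2,"gripper":36},{"wx":0,"wy":0,"wz":0,"tx":-0.6,"ty":5,"tz":3,"gripper":36}])

```text
t: 4.9
tcp_pos: [559.1, 37.5, 207.1]
eef_rot: [-1.151, 1.246, 1.152]
wrist_force: [0.6, 0.3, -1.6]
width: 41.3
```

```bash
python3 -c "
from mv import *
plan((433.5,292,190),0,85.6)"
```

```text
t 4.90 now [559.1  37.5 207.1] w 41.3 F [ 0.6  0.3 -1.6] q [-0.03  0.11  1.34  0.    1.69 -1.53]
tx 0.693 ty 5.801 tz 9.757 wx -0.0012 wy 0.0002 wz -0.0010 rows 5.6859841194374505 0.010823057075151545
```

arm_command(steps=[{"wx":0,"wy":0,"wz":0,"tx":0,"ty":0.9,"tz":1.5,"gripper":36},{"wx":0,"wy":0,"wz":0,"tx":0,"ty":1.8,"tz":3,"gripper":36},{"wx":0,"wy":0,"wz":0,"tx":0,"ty":2.7,"tz":4.5,"gripper":36},{"wx":0,"wy":0,"wz":0,"tx":0,"ty":3.6,"tz":6,"gripper":36},{"wx":0,"wy":0,"wz":0,"tx":0,"ty":4.4,"tz":7.4,"gripper":36}])

```text
t: 5.4
tcp_pos: [463.8, 231.4, 207.2]
eef_rot: [-1.152, 1.245, 1.153]
wrist_force: [0.4, 0.3, -3.2]
width: 41.3
```

```bash
python3 -c "
from mv import *
plan((433.5,292,150),0,85.6)"
```

```text
t 5.40 now [463.8 231.4 207.2] w 41.3 F [ 0.4  0.3 -3.2] q [ 0.35  0.02  1.44  0.    1.68 -1.14]
tx 2.287 ty 1.391 tz 2.324 wx 0.0002 wy -0.0000 wz -0.0007 rows 1.7723836085787033 0.004817098826676863
```

arm_command(steps=[{"wx":0,"wy":0,"wz":0,"tx":0.4,"ty":0.8,"tz":1.3,"gripper":36},{"wx":0,"wy":0,"wz":0,"tx":1,"ty":1.3,"tz":2.1,"gripper":36},{"wx":0,"wy":0,"wz":0,"tx":2.2,"ty":1.39,"tz":2.32,"gripper":36},{"wx":0,"wy":0,"wz":0,"tx":3.2,"ty":1.39,"tz":2.32,"gripper":36},{"wx":0,"wy":0,"wz":0,"tx":3.2,"ty":1.39,"tz":2.32,"gripper":36}])

```text
t: 5.9
tcp_pos: [431.7, 289.2, 122.6]
eef_rot: [-1.153, 1.254, 1.157]
wrist_force: [0.0, -0.4, -1.8]
width: 41.2
```

```bash
python3 -c "
from mv import *
S=viewer.grab_frame('scene')
a=cv2.resize(S['frame'][90:250,280:480,::-1],(700,560),interpolation=cv2.INTER_CUBIC);cv2.imwrite('pics/s4.png',a)
plan((433.5,292,90),0,85.6)"
```

```text
t 5.95 now [433.3 289.7 125.2] w 41.6 F [ 1.2  0.5 -1.8] q [ 0.48  0.06  1.56 -0.    1.53 -1.01]
tx 1.409 ty -0.006 tz 0.096 wx 0.0004 wy -0.0030 wz -0.0048 rows 0.7061875356876681 0.037921932827354426
```

View pics/s4.png

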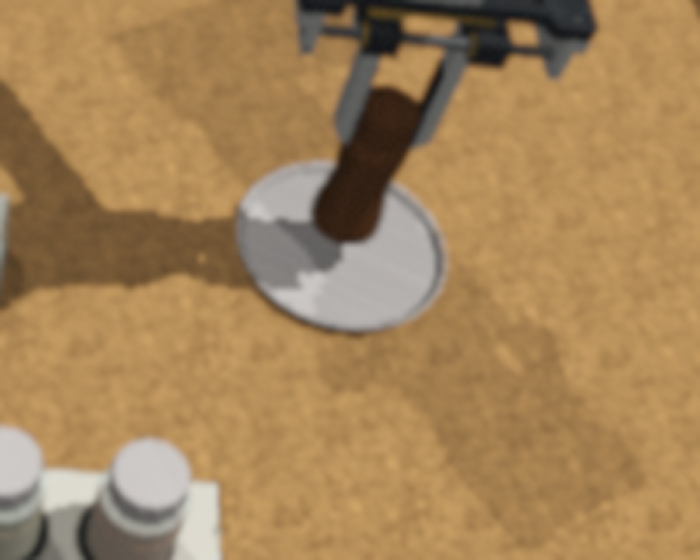

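arm_command(steps=[{"wx":0,"wy":0,"wz":0,"tx":0.5,"ty":0,"tz":0,"gripper":36},{"wx":0,"wy":0,"wz":0,"tx":1,"ty":0,"tz":0,"gripper":36},{"wx":0,"wy":0,"wz":0,"tx":1.25,"ty":0,"tz":0,"gripper":36},{"wx":0,"wy":0,"wz":0,"tx":1.3,"ty":0,"tz":0,"gripper":36},{"wx":0,"wy":0,"wz":0,"tx":1.3,"ty":0,"tz":0,"gripper":36}])

```text
t: 6.45
tcp_pos: [435.2, 290.4, 95.0]
eef_rot: [-1.152, 1.245, 1.152]
wrist_force: [0.8, -0.0, -3.3]
width: 41.4
```

```bash
python3 -c "
from mv import *
plan((433.5,292,89),0,85.6)"
```

```text
t 6.45 now [435.2 290.4  95. ] w 41.4 F [ 0.8 -0.  -3.3] q [ 0.48  0.08  1.6   0.    1.46 -1.01]
tx 0.239 ty 0.072 tz 0.060 wx -0.0003 wy -0.0000 wz -0.0002 rows 0.12813724583676153 0.0020664876020819616
```

arm_command(steps=[{"wx":0,"wy":0,"wz":0,"tx":0.1,"ty":0,"tz":0,"gripper":36},{"wx":0,"wy":0,"wz":0,"tx":0.18,"ty":0,"tz":0,"gripper":36},{"wx":0,"wy":0,"wz":0,"tx":0.23,"ty":0,"tz":0,"gripper":36},{"wx":0,"wy":0,"wz":0,"tx":0.23,"ty":0,"tz":0,"gripper":36}])

```text
t: 6.85
tcp_pos: [435.0, 290.5, 89.2]
eef_rot: [-1.152, 1.245, 1.153]
wrist_force: [0.3, 0.4, -2.3]
width: 41.3
```

arm_command(steps=[{"wx":0,"wy":0,"wz":0,"tx":0.04,"ty":0,"tz":0,"gripper":36},{"wx":0,"wy":0,"wz":0,"tx":0.08,"ty":0,"tz":0,"gripper":36},{"wx":0,"wy":0,"wz":0,"tx":0.08,"ty":0,"tz":0,"gripper":36}])

```text
t: 7.15
tcp_pos: [436.1, 290.6, 88.8]
eef_rot: [-1.153, 1.242, 1.151]
wrist_force: [0.1, -2.2, 4.0]
width: 41.5
```

arm_command(steps=[{"wx":0,"wy":0,"wz":0,"tx":0,"ty":0,"tz":0,"gripper":44},{"wx":0,"wy":0,"wz":0,"tx":0,"ty":0,"tz":0,"gripper":52},{"wx":0,"wy":0,"wz":0,"tx":0,"ty":0,"tz":0,"gripper":66},{"wx":0,"wy":0,"wz":0,"tx":0,"ty":0,"tz":0,"gripper":80},{"wx":0,"wy":0,"wz":0,"tx":-0.2,"ty":0,"tz":0,"gripper":80}])

```text
t: 7.65
tcp_pos: [434.4, 290.2, 91.4]
eef_rot: [-1.152, 1.247, 1.153]
wrist_force: [0.4, -0.6, -0.3]
width: 72.5
```

arm_command(steps=[{"wx":0,"wy":0,"wz":0,"tx":-1,"ty":0,"tz":0,"gripper":80},{"wx":0,"wy":0,"wz":0,"tx":-2.5,"ty":0,"tz":0,"gripper":80},{"wx":0,"wy":0,"wz":0,"tx":-4,"ty":0,"tz":0,"gripper":80},{"wx":0,"wy":0,"wz":0,"tx":-5,"ty":0,"tz":0,"gripper":80},{"wx":0,"wy":0,"wz":0,"tx":-5,"ty":1,"tz":1.5,"gripper":80}])

```text
t: 8.15
tcp_pos: [417.2, 328.5, 223.2]
eef_rot: [-1.149, 1.237, 1.142]
wrist_force: [0.8, 1.3, -0.0]
width: 79.9
```

```bash
cat > look.py <<'E'
import sys,pickle
from mv import *
n=sys.argv[1]
P={k:viewer.grab_frame(k) for k in("scene","top")}
pickle.dump(P,open(n+".pkl","wb"))
save(P["scene"],n+"s");save(P["top"],n+"t")
a=cv2.resize(P["scene"]["frame"][110:300,100:420,::-1],(800,475),interpolation=cv2.INTER_CUBIC);cv2.imwrite('pics/%sS.png'%n,a)
a=cv2.resize(P["top"]["frame"][90:300,110:410,::-1],(800,560),interpolation=cv2.INTER_CUBIC);cv2.imwrite('pics/%sT.png'%n,a)
E
python3 look.py b
```

```text
(no output)
```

View pics/bS.png

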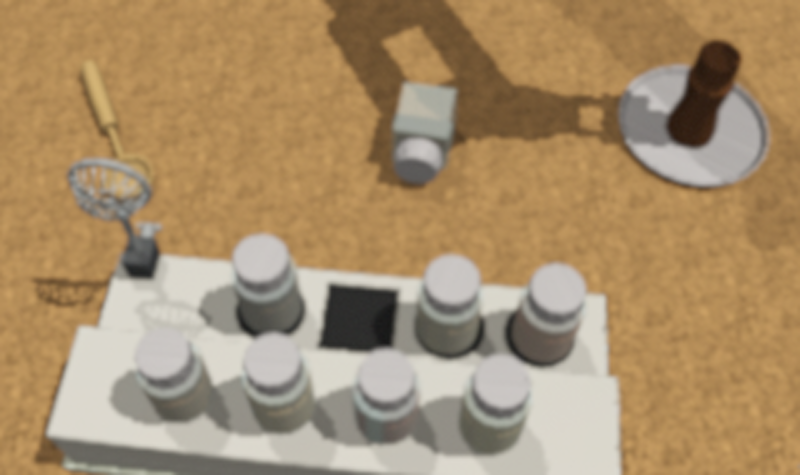

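View pics/bT.png

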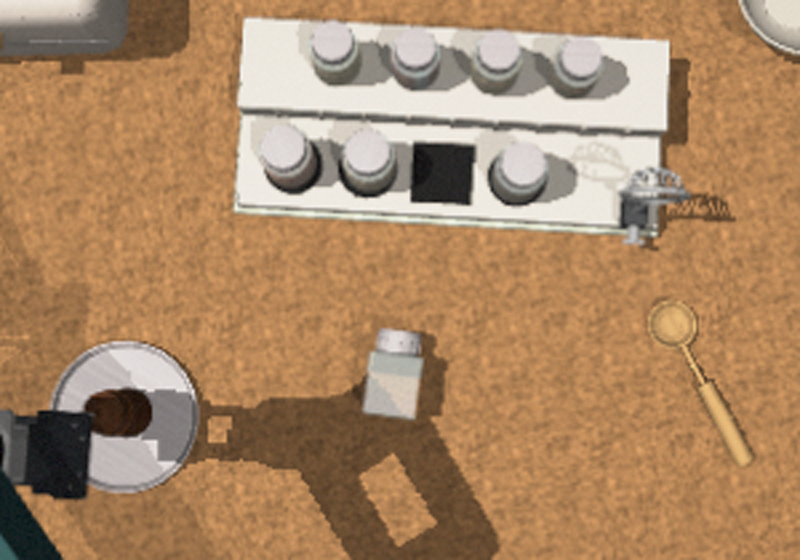

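```bash
cat > pad.py <<'E'
from fit import *
np.set_printoptions(precision=2,suppress=True)
P=pickle.load(open("b.pkl","rb"));P0=P
T,S=P["top"],P["scene"]
def W(q,X):
    c,s_=np.cos(q[2]),np.sin(q[2]); X=np.asarray(X,float)
    return np.array([q[0]+c*X[0]-s_*X[1],q[1]+s_*X[0]+c*X[1],X[2]])
def fit(E,q,minc=4,ws=(5,4,3,3,2.5,2.5),n=16):
    for w in ws:
        obs=[(i,m) for i,(p,A,B) in enumerate(E) for s,m in edgepts(p,W(q,A),W(q,B),w=w,n=n,lo=.12,hi=.88,minc=minc)]
        def res(x):
            r=[]
            for i,m in obs:
                p,A,B=E[i];u=proj(p,W(x,A));v=proj(p,W(x,B));t=(v-u)/np.linalg.norm(v-u);r.append((m-u)@np.array([-t[1],t[0]]))
            return np.array(r)
        q=least_squares(res,q,loss="soft_l1",f_scale=.5,x_scale=[1,1,.01]).x
    r=res(q);print(q,np.degrees(q[2]),[round(float(np.median([a for a,(j,m) in zip(r,obs) if j==i] or [np.nan])),2) for i in range(len(E))])
    return q
def sq(p,h,z,a0=None):
    c=[(-h,-h,z),(h,-h,z),(h,h,z),(-h,h,z)]
    return [(p,c[i],c[(i+1)%4]) for i in range(4)]
if __name__=="__main__":
    for ps in([T],[S],[T,S]): fit(sum([sq(p,32,37) for p in ps],[]),[681.5,-45,-.0766])
    print("jar")
    J=[((0,-28,56),(0,28,56)),((0,28,56),(64,28,56)),((64,28,56),(64,-28,56)),((64,-28,56),(0,-28,56))]
    for P in (pickle.load(open("P0.pkl","rb")),pickle.load(open("b.pkl","rb"))):
      for ps in(["top"],["scene"],["top","scene"]): fit([(P[k],*e) for k in ps for e in J],[431.5,12,-.12],minc=3,ws=(3,3,2.5,2.5))
    cv2.imwrite("pics/jz.png",np.hstack([cv2.resize(P0["top"]["frame"][200:260,235:285,::-1],(400,480),interpolation=cv2.INTER_CUBIC),cv2.resize(P0["scene"]["frame"][135:190,245:295,::-1],(400,480),interpolation=cv2.INTER_CUBIC)]))
E
python3 pad.py
```

```text
[682.34 -44.75  -0.08] -4.390214991127504 [-0.0, -0.0, 0.0, -0.12]
[680.55 -45.56  -0.07] -3.75026797815071 [-0.74, -0.49, -0.51, -0.76]
[681.8  -45.06  -0.08] -4.386936897792292 [-0.26, 0.0, 0.02, -0.25, -0.27, -0.99, -0.98, -0.26]
jar
[432.84  15.22  -0.16] -9.104909546878039 [-0.02, 0.73, 0.02, 0.52]
[430.99  13.63  -0.16] -8.899982742049687 [-0.17, 0.91, -0.58, 0.8]
[432.28  14.75  -0.17] -9.575212784815434 [0.25, 0.5, -0.13, 0.99, -0.5, 1.25, -1.0, 0.49]
[432.6   15.29  -0.16] -9.089441567640167 [0.0, 0.75, -0.13, 0.5]
[431.25  13.07  -0.13] -7.574937804251171 [-0.26, 0.49, -1.23, 0.26]
[432.06  13.75  -0.14] -8.05189286908556 [0.12, 0.25, -0.25, 0.99, -0.5, 0.63, -1.0, -0.01]
```

View pics/jz.png

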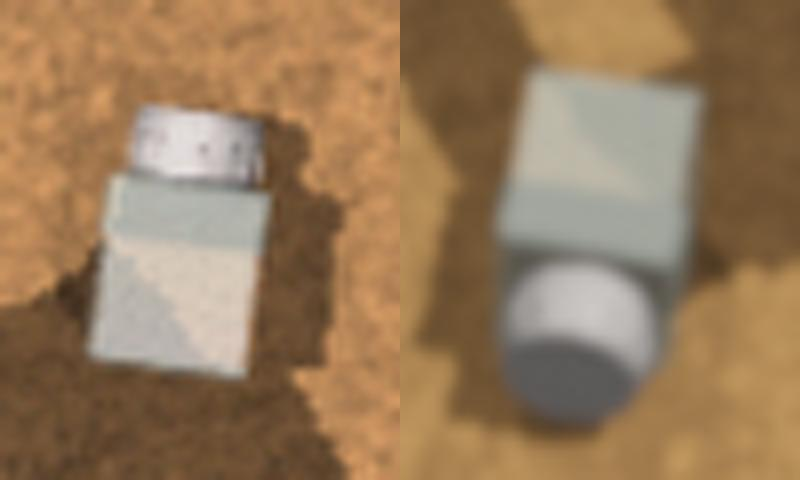

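```bash
python3 - <<'E'
from fit import *
np.set_printoptions(precision=1,suppress=True)
P=pickle.load(open("b.pkl","rb"));T,S=P["top"],P["scene"]
def an(C):
    C=np.array(C)[:,:2]; print(C.tolist() and C)
    nl,nr,fr,fl=C
    for a,b in((nr,fr),(nl,fl)): d=b-a;print(np.degrees(np.arctan2(d[1],d[0])),np.linalg.norm(d))
    for a,b in((nr,nl),(fr,fl)): d=b-a;print(np.degrees(np.arctan2(-d[0],d[1])),np.linalg.norm(d))
    print("mean",C.mean(0))
f=lambda q:onz(T,(235+q[0]/8-.44,200+q[1]/8-.44),56)
an([f(q) for q in[(88,357),(246,377),(270,190),(108,175)]])
f=lambda q:onz(S,(245+q[0]/8-.44,135+q[1]/8.727-.44),56)
an([f(q) for q in[(705,92),(531,68),(497,245),(690,260)]])
E
```

```text
[[436.1  41. ]
 [428.5 -11.9]
 [491.1 -21.1]
 [497.1  33.4]]
-8.342622060090978 63.273094021775584
-7.090371506873821 61.50467999386509
-8.083636101634387 53.50151075142314
-6.228163096472121 54.88246567502081
mean [463.2  10.4]
[[430.1 166.9]
 [423.  112.5]
 [488.   98.4]
 [491.3 156.7]]
-12.19113213859832 66.53460015858757
-9.449227862956114 62.09603418142366
-7.431280592675871 54.83916253079484
-3.25517383960436 58.328481023669006
mean [458.1 133.6]
```

```bash
python3 -c "
from mv import *
plan((463.5,40,220),0,82.3)
plan((463.5,10,150),-40,82.3,True)"
```

```text
t 8.25 now [411.7 333.  219.1] w 80.1 F [ 0.  -0.2 -0.2] q [ 0.57  0.04  1.4   0.    1.7  -0.93]
tx -0.078 ty -2.917 tz -11.539 wx 0.0617 wy 0.0040 wz 0.0009 rows 5.951095158889841 0.4127934251918491
t 8.25 now [411.7 333.  219.1] w 80.1 F [ 0.  -0.2 -0.2] q [ 0.57  0.04  1.4   0.    1.7  -0.93]
tx 3.299 ty -2.512 tz -12.719 wx 0.0606 wy -0.0177 wz 0.6988 rows 6.6891581421730795 4.680298891010897
```

arm_command(steps=[{"wx":0.06,"wy":0,"wz":0,"tx":-0.1,"ty":-2.9,"tz":-11.5,"gripper":80},{"wx":0.06,"wy":0,"wz":0,"tx":-0.1,"ty":-2.9,"tz":-11.5,"gripper":80},{"wx":0.06,"wy":0,"wz":0,"tx":-0.1,"ty":-2.9,"tz":-11.5,"gripper":80},{"wx":0.06,"wy":0,"wz":0,"tx":-0.1,"ty":-2.9,"tz":-11.5,"gripper":80},{"wx":0.06,"wy":0,"wz":0,"tx":-0.1,"ty":-2.9,"tz":-11.5,"gripper":80}])

```text
t: 8.75
tcp_pos: [455.1, 81.2, 219.3]
eef_rot: [-1.108, 1.271, 1.108]
wrist_force: [1.2, -0.6, -0.5]
width: 80.1
```

```bash
python3 -c "
from mv import *
plan((463.5,10,150),-40,82.3,True)"
```

```text
t 8.75 now [455.1  81.2 219.3] w 80.1 F [ 1.2 -0.6 -0.5] q [ 0.05 -0.11  1.54 -0.    1.71 -1.38]
tx 3.354 ty -0.231 tz -2.777 wx -0.0019 wy 0.0004 wz 0.6981 rows 2.1801222436141194 4.656558779539996
```

arm_command(steps=[{"wx":0,"wy":0,"wz":0.7,"tx":2.5,"ty":-0.23,"tz":-2.6,"gripper":80},{"wx":0,"wy":0,"wz":0.7,"tx":2.5,"ty":-0.23,"tz":-2.6,"gripper":80},{"wx":0,"wy":0,"wz":0.7,"tx":2.5,"ty":-0.23,"tz":-2.6,"gripper":80},{"wx":0,"wy":0,"wz":0.7,"tx":2.5,"ty":-0.23,"tz":-2.6,"gripper":80},{"wx":0,"wy":0,"wz":0.7,"tx":2.5,"ty":-0.23,"tz":-2.6,"gripper":80}])

```text
t: 9.25
tcp_pos: [452.7, 17.1, 155.5]
eef_rot: [-0.653, 1.721, 1.615]
wrist_force: [-0.3, 0.4, -0.2]
width: 79.9
```

```bash
python3 -c "
from mv import *
plan((463.5,10,100),-40,82.3,True)"; python3 look.py c
```

```text
t 9.25 now [452.7  17.1 155.5] w 79.9 F [-0.3  0.4 -0.2] q [-0.1   0.43  1.22  0.03  2.2  -1.53]
tx 2.143 ty -1.805 tz -0.225 wx -0.0030 wy 0.0027 wz -0.0091 rows 1.4052901224882166 0.06618876904179578
```

View pics/cS.png

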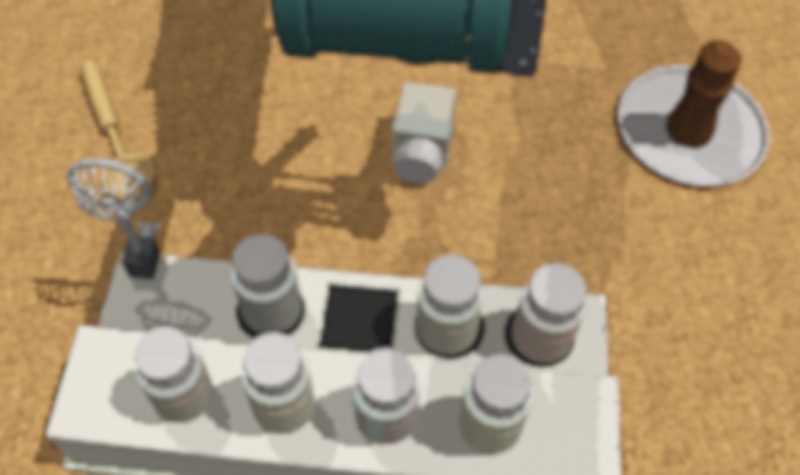

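View pics/cT.png

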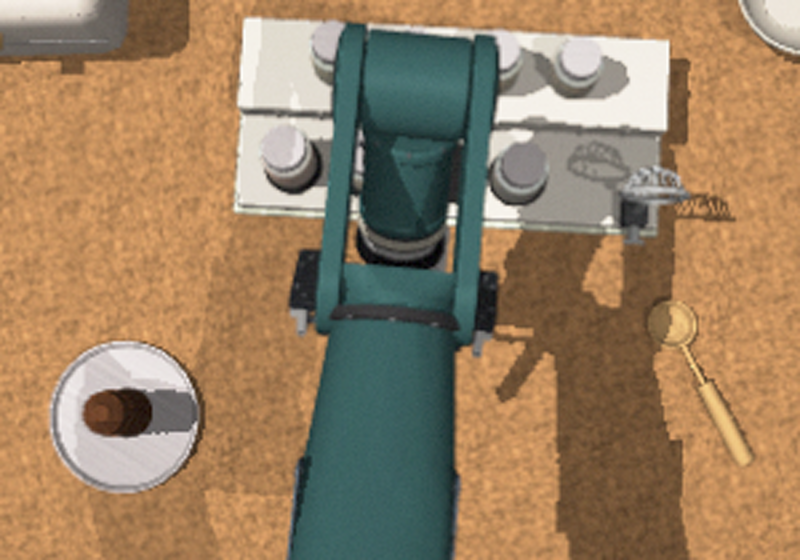

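View pics/cs.png

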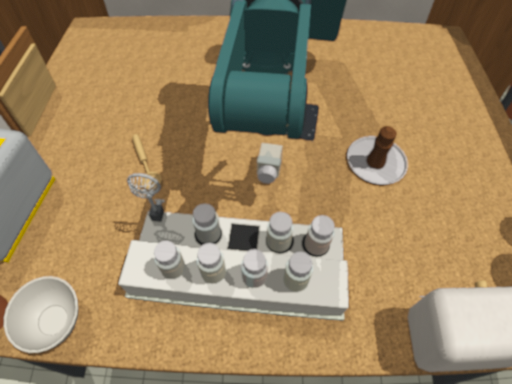

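```bash
python3 -c "
from mv import *
import pickle
s=arm.state();R=Ro.from_rotvec(s['eef_rot']).as_matrix();print(s['t'],R,s['tcp_pos'])
P=pickle.load(open('c.pkl','rb'));print(proj(P['scene'],s['tcp_pos']),proj(P['top'],s['tcp_pos']))"
```

```text
9.35 [[-6.44924345e-01 -7.51769320e-01  1.37533551e-01]
 [ 8.93661634e-02  1.04542928e-01  9.90497080e-01]
 [-7.59003477e-01  6.51086527e-01 -2.39539792e-04]] [452.43445433  17.41195235 152.39361525]
[274.82497085 122.97568906] [253.49013127 237.66833174]
```

```bash
python3 -c "
from mv import *
plan((463.5,10,70),-45,82.3,True)"
```

```text
t 9.35 now [452.4  17.4 152.4] w 80.2 F [-0.2  0.5 -0.3] q [-0.1   0.43  1.23  0.03  2.2  -1.53]
tx 2.947 ty -2.452 tz -0.234 wx -0.0028 wy 0.0023 wz 0.0764 rows 1.9203829685719396 0.5100381053578804
```

arm_command(steps=[{"wx":-0.003,"wy":0.002,"wz":0.076,"tx":1.47,"ty":-1.22,"tz":-0.23,"gripper":80},{"wx":-0.003,"wy":0.002,"wz":0.076,"tx":2.4,"ty":-2,"tz":-0.23,"gripper":80},{"wx":-0.003,"wy":0.002,"wz":0.076,"tx":2.95,"ty":-2.45,"tz":-0.23,"gripper":80},{"wx":-0.003,"wy":0.002,"wz":0.076,"tx":2.95,"ty":-2.45,"tz":-0.23,"gripper":80},{"wx":-0.003,"wy":0.002,"wz":0.076,"tx":2.95,"ty":-2.45,"tz":-0.23,"gripper":80}])

```text
t: 9.85
tcp_pos: [450.8, 12.7, 62.4]
eef_rot: [-0.606, 1.759, 1.664]
wrist_force: [0.5, 0.5, 0.9]
width: 80.2
```

```bash
python3 -c "
from mv import *
plan((463.5,10,29),-45,82.3,True)"; python3 look.py d
```

```text
t 9.85 now [450.8  12.7  62.4] w 80.2 F [0.5 0.5 0.9] q [-0.11  0.55  1.28  0.02  2.09 -1.55]
tx 1.355 ty -1.295 tz -0.040 wx 0.0015 wy -0.0005 wz 0.0116 rows 0.9372254616223766 0.07778756117011226
```

View pics/dS.png

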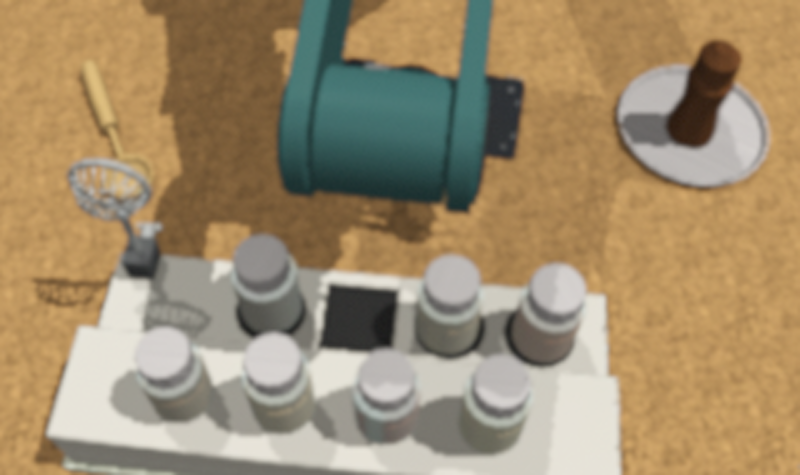

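View pics/dT.png

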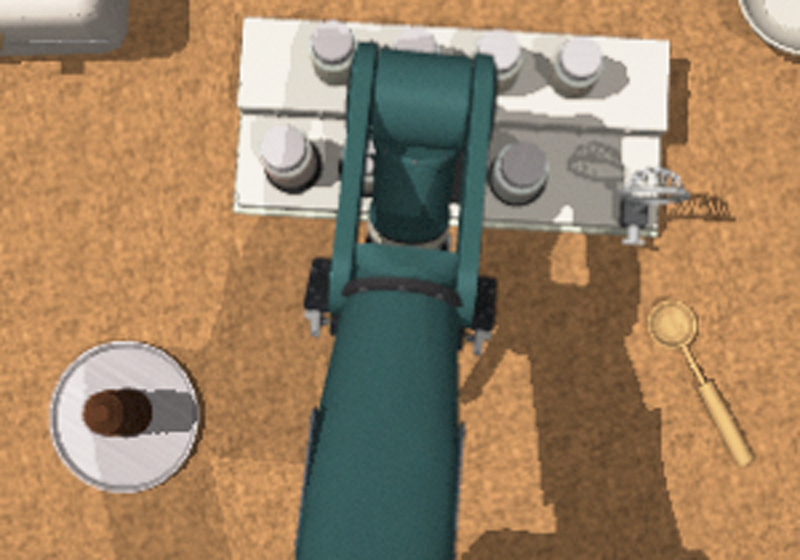

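arm_command(steps=[{"wx":0,"wy":0,"wz":0.01,"tx":0.45,"ty":-0.43,"tz":-0.04,"gripper":80},{"wx":0,"wy":0,"wz":0.01,"tx":0.9,"ty":-0.86,"tz":-0.04,"gripper":80},{"wx":0,"wy":0,"wz":0.01,"tx":1.25,"ty":-1.2,"tz":-0.04,"gripper":80},{"wx":0,"wy":0,"wz":0.01,"tx":1.35,"ty":-1.29,"tz":-0.04,"gripper":80},{"wx":0,"wy":0,"wz":0.01,"tx":1.35,"ty":-1.29,"tz":-0.04,"gripper":80}])

```text
t: 10.45
tcp_pos: [449.2, 11.9, 13.3]
eef_rot: [-0.594, 1.768, 1.674]
wrist_force: [0.4, -0.5, 0.1]
width: 80.0
```

```bash
python3 -c "
from mv import *
plan((463.5,10,29),-45,82.3,True)"
```

```text
t 10.45 now [449.2  11.9  13.3] w 80.0 F [ 0.4 -0.5  0.1] q [-0.11  0.61  1.3   0.02  2.02 -1.55]
tx -0.092 ty 0.039 tz 0.002 wx 0.0012 wy -0.0004 wz -0.0035 rows 0.049863101393962266 0.024988746631904226
```

arm_command(steps=[{"wx":0,"wy":0,"wz":0,"tx":-0.06,"ty":0.03,"tz":0,"gripper":68},{"wx":0,"wy":0,"wz":0,"tx":-0.06,"ty":0.03,"tz":0,"gripper":60},{"wx":0,"wy":0,"wz":0,"tx":-0.06,"ty":0.03,"tz":0,"gripper":50},{"wx":0,"wy":0,"wz":0,"tx":-0.06,"ty":0.03,"tz":0,"gripper":50},{"wx":0,"wy":0,"wz":0,"tx":-0.06,"ty":0.03,"tz":0,"gripper":50}], force=30)

```text
t: 10.95
tcp_pos: [451.0, 11.8, 16.4]
eef_rot: [-0.597, 1.765, 1.672]
wrist_force: [0.5, 0.6, 1.2]
width: 56.2
```

```bash
python3 -c "
from mv import *
plan((480,10,80),-45,82.3,True)"
```

```text
t 10.95 now [451.   11.8  16.4] w 56.2 F [0.5 0.6 1.2] q [-0.11  0.6   1.3   0.02  2.02 -1.55]
tx -1.858 ty 0.977 tz 0.084 wx 0.0017 wy 0.0000 wz 0.0005 rows 1.0502571867086576 0.011948448399096775
```

arm_command(steps=[{"wx":0,"wy":0,"wz":0,"tx":-0.1,"ty":0.1,"tz":0,"gripper":50},{"wx":0,"wy":0,"wz":0,"tx":-0.4,"ty":0.4,"tz":0,"gripper":50},{"wx":0,"wy":0,"wz":0,"tx":-0.9,"ty":0.8,"tz":0,"gripper":50},{"wx":0,"wy":0,"wz":0,"tx":-1.4,"ty":1.2,"tz":0,"gripper":50},{"wx":0,"wy":0,"wz":0,"tx":-1.8,"ty":1.4,"tz":0,"gripper":50}])

```text
t: 11.45
tcp_pos: [458.5, 10.6, 74.8]
eef_rot: [-0.599, 1.764, 1.67]
wrist_force: [0.8, -0.7, -1.9]
width: 56.1
```

```bash
python3 -c "
from mv import *
plan((500,8,100),-10,82.3,True)"; python3 look.py e
```

```text
t 11.45 now [458.5  10.6  74.8] w 56.1 F [ 0.8 -0.7 -1.9] q [-0.11  0.56  1.24  0.02  2.13 -1.55]
tx -1.260 ty -0.899 tz 0.117 wx 0.0013 wy 0.0001 wz -0.6085 rows 0.7763451922127543 4.058942063741825
```

View pics/eS.png

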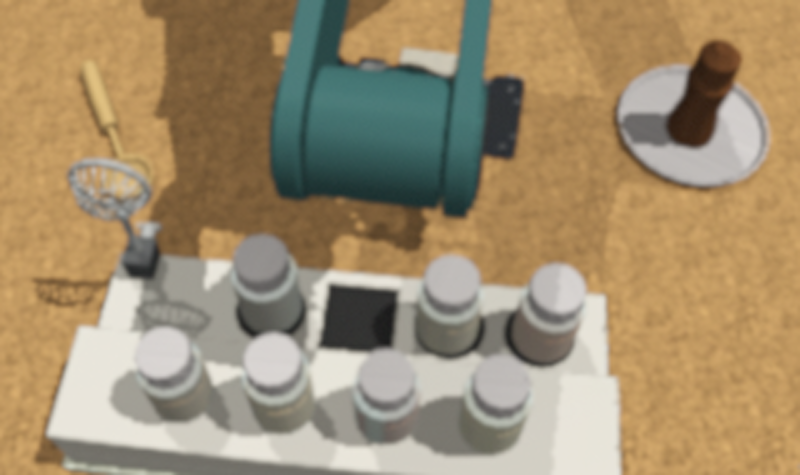

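arm_command(steps=[{"wx":0,"wy":0,"wz":-0.1,"tx":-0.4,"ty":0.1,"tz":0,"gripper":50},{"wx":0,"wy":0,"wz":-0.23,"tx":-0.8,"ty":-0.1,"tz":0,"gripper":50},{"wx":0,"wy":0,"wz":-0.36,"tx":-1.1,"ty":-0.4,"tz":0,"gripper":50},{"wx":0,"wy":0,"wz":-0.49,"tx":-1.26,"ty":-0.7,"tz":0,"gripper":50},{"wx":0,"wy":0,"wz":-0.61,"tx":-1.26,"ty":-0.9,"tz":0,"gripper":50}])

```text
t: 12.05
tcp_pos: [496.3, 5.5, 79.6]
eef_rot: [-1.016, 1.383, 1.236]
wrist_force: [0.3, -0.3, -2.9]
width: 55.9
```

```bash
python3 -c "
from mv import *
plan((535,5,100),25,82.3,True)"
```

```text
t 12.05 now [496.3   5.5  79.6] w 55.9 F [ 0.3 -0.3 -2.9] q [-0.11  0.16  1.55  0.01  1.6  -1.54]
tx -0.439 ty -1.812 tz 0.187 wx 0.0009 wy 0.0008 wz -0.6064 rows 0.9367485688745142 4.044578729307282
```

arm_command(steps=[{"wx":0,"wy":0,"wz":-0.12,"tx":-0.15,"ty":-0.5,"tz":0,"gripper":50},{"wx":0,"wy":0,"wz":-0.25,"tx":-0.25,"ty":-0.9,"tz":0,"gripper":50},{"wx":0,"wy":0,"wz":-0.38,"tx":-0.35,"ty":-1.3,"tz":0,"gripper":50},{"wx":0,"wy":0,"wz":-0.5,"tx":-0.4,"ty":-1.6,"tz":0,"gripper":50},{"wx":0,"wy":0,"wz":-0.606,"tx":-0.44,"ty":-1.81,"tz":0,"gripper":50}])

```text
t: 12.55
tcp_pos: [540.2, -0.4, 81.2]
eef_rot: [-1.307, 0.966, 0.784]
wrist_force: [-0.1, 0.0, -3.0]
width: 56.3
```

```bash
python3 -c "
from mv import *
plan((540,3,100),45,82.3,True)"; python3 look.py f
```

```text
t 12.55 now [ 5.402e+02 -4.000e-01  8.120e+01] w 56.3 F [-0.1  0.  -3. ] q [-0.1  -0.18  1.94 -0.02  0.95 -1.53]
tx 0.018 ty -0.555 tz 0.133 wx 0.0005 wy 0.0012 wz -0.3539 rows 0.28542010466471623 2.36068951124149
```

View pics/fS.png

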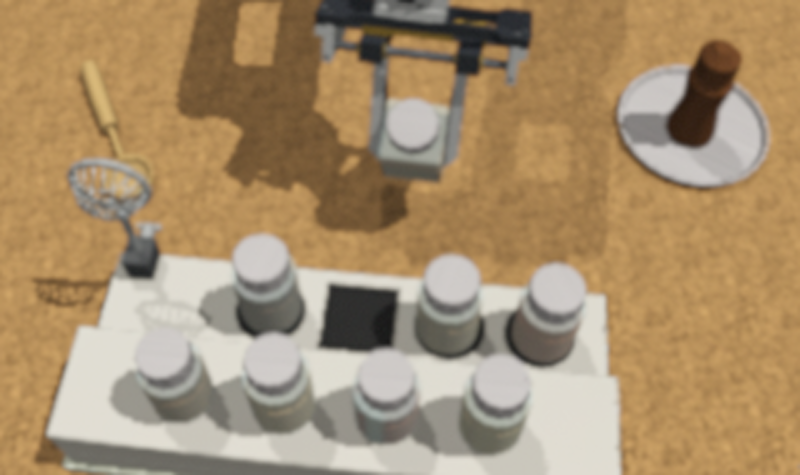

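arm_command(steps=[{"wx":0,"wy":0,"wz":-0.12,"tx":0,"ty":-0.2,"tz":0.05,"gripper":50},{"wx":0,"wy":0,"wz":-0.24,"tx":0,"ty":-0.4,"tz":0.1,"gripper":50},{"wx":0,"wy":0.001,"wz":-0.354,"tx":0.02,"ty":-0.56,"tz":0.13,"gripper":50},{"wx":0,"wy":0.001,"wz":-0.354,"tx":0.02,"ty":-0.56,"tz":0.13,"gripper":50},{"wx":0,"wy":0.001,"wz":-0.354,"tx":0.02,"ty":-0.56,"tz":0.13,"gripper":50}])

```text
t: 13.15
tcp_pos: [554.5, 0.9, 86.5]
eef_rot: [-1.427, 0.712, 0.515]
wrist_force: [0.4, -0.1, -3.5]
width: 56.4
```

```bash
python3 -c "
from mv import *
plan((540,3,45),45,82.3,True)"; python3 look.py g; python3 - <<'E'
import cv2
a=cv2.imread("pics/gs.png");cv2.imwrite("pics/gz.png",cv2.resize(a[100:200,220:320],(700,600) and (600,600),interpolation=cv2.INTER_CUBIC))
E
```

```text
t 13.15 now [554.5   0.9  86.5] w 56.4 F [ 0.4 -0.1 -3.5] q [-0.07 -0.32  2.19 -0.09  0.5  -1.45]
tx 1.528 ty 1.580 tz 0.007 wx 0.0006 wy -0.0001 wz -0.0060 rows 1.0991284905264862 0.040160597744085445
```

View pics/gz.png

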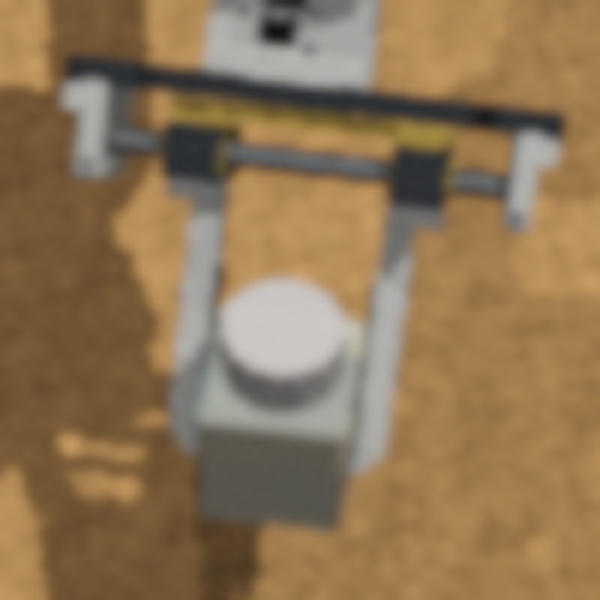

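arm_command(steps=[{"wx":0,"wy":0,"wz":-0.006,"tx":0.3,"ty":0.3,"tz":0,"gripper":50},{"wx":0,"wy":0,"wz":-0.006,"tx":0.7,"ty":0.7,"tz":0,"gripper":50},{"wx":0,"wy":0,"wz":-0.006,"tx":1.1,"ty":1.1,"tz":0,"gripper":50},{"wx":0,"wy":0,"wz":-0.006,"tx":1.4,"ty":1.4,"tz":0,"gripper":50},{"wx":0,"wy":0,"wz":-0.006,"tx":1.4,"ty":1.4,"tz":0,"gripper":50}])

```text
t: 13.75
tcp_pos: [555.3, 0.6, 37.0]
eef_rot: [-1.429, 0.707, 0.508]
wrist_force: [0.3, -0.0, -1.9]
width: 55.7
```

```bash
python3 -c "
from mv import *
plan((540,3,36),45,82.3,True)"
```

```text
t 13.75 now [555.3   0.6  37. ] w 55.7 F [ 0.3 -0.  -1.9] q [-0.07 -0.23  2.24 -0.13  0.34 -1.41]
tx 0.350 ty 0.466 tz 0.014 wx 0.0003 wy -0.0004 wz 0.0014 rows 0.2915908995021431 0.009873202239719405
```

arm_command(steps=[{"wx":0,"wy":0,"wz":0,"tx":0.1,"ty":0.1,"tz":0,"gripper":50},{"wx":0,"wy":0,"wz":0,"tx":0.2,"ty":0.2,"tz":0,"gripper":50},{"wx":0,"wy":0,"wz":0,"tx":0.3,"ty":0.3,"tz":0,"gripper":50},{"wx":0,"wy":0,"wz":0,"tx":0.3,"ty":0.3,"tz":0,"gripper":50}])

```text
t: 14.15
tcp_pos: [554.6, 0.9, 26.6]
eef_rot: [-1.43, 0.704, 0.507]
wrist_force: [0.1, -0.2, -2.6]
width: 56.0
```

arm_command(steps=[{"wx":0,"wy":0,"wz":0,"tx":0.04,"ty":0.04,"tz":0,"gripper":50},{"wx":0,"wy":0,"wz":0,"tx":0.08,"ty":0.08,"tz":0,"gripper":50},{"wx":0,"wy":0,"wz":0,"tx":0.08,"ty":0.08,"tz":0,"gripper":50}])

```text
t: 14.45
tcp_pos: [554.6, 1.0, 24.0]
eef_rot: [-1.43, 0.704, 0.507]
wrist_force: [0.1, -0.7, -2.7]
width: 56.2
```

arm_command(steps=[{"wx":0,"wy":0,"wz":0,"tx":0.03,"ty":0.03,"tz":0,"gripper":50},{"wx":0,"wy":0,"wz":0,"tx":0.06,"ty":0.06,"tz":0,"gripper":50},{"wx":0,"wy":0,"wz":0,"tx":0.06,"ty":0.06,"tz":0,"gripper":50}])

```text
t: 14.75
tcp_pos: [554.6, 1.0, 21.8]
eef_rot: [-1.43, 0.704, 0.507]
wrist_force: [0.5, -0.1, -2.7]
width: 56.3
```

arm_command(steps=[{"wx":0,"wy":0,"wz":0,"tx":0.02,"ty":0.02,"tz":0,"gripper":50},{"wx":0,"wy":0,"wz":0,"tx":0.04,"ty":0.04,"tz":0,"gripper":50},{"wx":0,"wy":0,"wz":0,"tx":0.04,"ty":0.04,"tz":0,"gripper":50}])

```text
t: 15.05
tcp_pos: [555.7, 0.9, 21.8]
eef_rot: [-1.431, 0.702, 0.505]
wrist_force: [-0.7, -0.7, 0.4]
width: 56.0
```

arm_command(steps=[{"wx":0,"wy":0,"wz":0,"tx":0.01,"ty":0.01,"tz":0,"gripper":50},{"wx":0,"wy":0,"wz":0,"tx":0.01,"ty":0.01,"tz":0,"gripper":57},{"wx":0,"wy":0,"wz":0,"tx":0.01,"ty":0.01,"tz":0,"gripper":62},{"wx":0,"wy":0,"wz":0,"tx":0.01,"ty":0.01,"tz":0,"gripper":72},{"wx":0,"wy":0,"wz":0,"tx":0.01,"ty":0.01,"tz":0,"gripper":84}])

```text
t: 15.55
tcp_pos: [554.8, 1.0, 20.2]
eef_rot: [-1.43, 0.704, 0.507]
wrist_force: [0.6, 0.0, -0.0]
width: 74.5
```

```bash
python3 look.py i; python3 - <<'E'
import cv2
a=cv2.imread("pics/is.png");cv2.imwrite("pics/iz.png",cv2.resize(a[110:210,220:320],(600,600),interpolation=cv2.INTER_CUBIC))
E
```

```text
(no output)
```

View pics/iz.png

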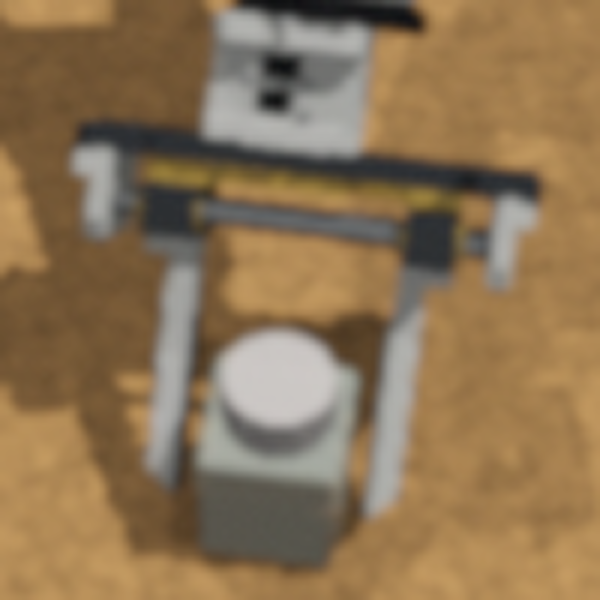

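arm_command(steps=[{"wx":0,"wy":0,"wz":0,"tx":-0.6,"ty":0,"tz":0,"gripper":84},{"wx":0,"wy":0,"wz":0,"tx":-1.8,"ty":0,"tz":0,"gripper":84},{"wx":0,"wy":0,"wz":0,"tx":-3,"ty":0,"tz":0,"gripper":84},{"wx":0,"wy":0,"wz":0,"tx":-4.2,"ty":0,"tz":0,"gripper":84},{"wx":0,"wy":0,"wz":0.0,"tx":-5.4,"ty":-1,"tz":0,"gripper":84}])

```text
t: 16.15
tcp_pos: [473.2, 11.9, 128.9]
eef_rot: [-1.428, 0.71, 0.513]
wrist_force: [0.4, -0.3, -0.3]
width: 84.2
```

```bash
python3 -c "
from mv import *
plan((470,3,200),0,82.3)"; python3 look.py j; cat > jar2.py <<'E'
import sys
from pad import *
P=pickle.load(open(sys.argv[1]+".pkl","rb")); z=float(sys.argv[2])
q0=[float(v) for v in sys.argv[3:6]]
f=P["scene"];u,v=proj(f,(q0[0],q0[1],z)).astype(int)
cv2.imwrite("pics/%sz.png"%sys.argv[1],cv2.resize(f["frame"][v-30:v+40,u-35:u+35,::-1],(560,560),interpolation=cv2.INTER_CUBIC))
f=P["top"];u,v=proj(f,(q0[0],q0[1],z)).astype(int)
cv2.imwrite("pics/%szt.png"%sys.argv[1],cv2.resize(f["frame"][v-30:v+30,u-30:u+30,::-1],(600,600),interpolation=cv2.INTER_CUBIC))
# E: top shoulder edges at z0+64 ; base edges visible
zt=z+64
S4=sq(P["scene"],28,zt);T4=sq(P["top"],28,zt)
S4b=[((-28,-28,z),(28,-28,z))]
fit(T4,q0,minc=3,ws=(3,3,2.5,2.5)); fit(S4,q0,minc=3,ws=(3,3,2.5,2.5)); fit(S4+T4,q0,minc=3,ws=(3,3,2.5,2.5))
for k,p in P.items(): # cap
    d=spotter.tip_of(viewer.grab_frame(k),"square_jar") if 0 else None
E
python3 jar2.py j 0 541 3 -.134
```

```text
t 16.15 now [473.2  11.9 128.9] w 84.2 F [ 0.4 -0.3 -0.3] q [-0.05 -0.63  2.28 -0.09  0.72 -1.45]
tx -2.075 ty -1.948 tz -0.371 wx 0.0011 wy -0.0002 wz 0.7820 rows 1.435249580388386 5.216124484006289
[546.24   1.78  -0.14] -8.016998290141435 [-0.26, -0.5, -0.25, -0.49]
[543.54   0.91  -0.17] -9.510955336719311 [-0.38, 0.63, -0.26, 1.75]
[545.13   1.33  -0.14] -8.06330302119401 [-0.13, 0.0, -0.73, 1.75, -0.5, -0.12, -0.01, -0.88]
```

View pics/jz.png

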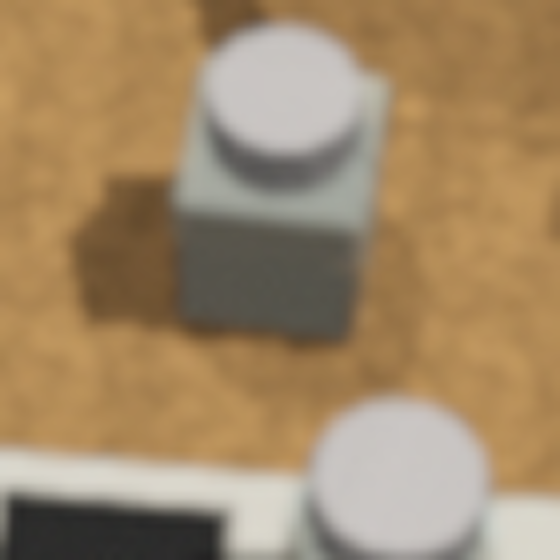

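View pics/jzt.png

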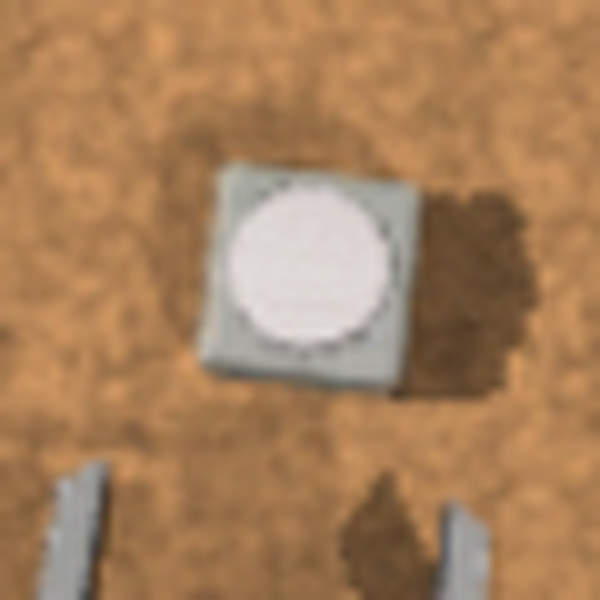

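```bash
cat > cap.py <<'E'
import sys
from fit import *
np.set_printoptions(precision=2,suppress=True)
def caps(P,zc,xy,r=22):
    for k,p in P.items():
        f=p["frame"].astype(float).min(2)
        u=proj(p,(*xy,zc)).astype(int); w=16
        c=f[u[1]-w:u[1]+w+1,u[0]-w:u[0]+w+1]; 
        up=cv2.resize(c.astype(np.float32),None,fx=8,fy=8,interpolation=cv2.INTER_CUBIC)
        m=(up>np.percentile(up,90)*0.88).astype(np.uint8)
        n,l,st,ce=cv2.connectedComponentsWithStats(m); i=l[m.shape[0]//2,m.shape[1]//2]
        cs,_=cv2.findContours((l==i).astype(np.uint8),cv2.RETR_EXTERNAL,cv2.CHAIN_APPROX_NONE)
        e=cv2.fitEllipse(max(cs,key=len)); ctr=(np.array(e[0])+.5)/8-.5+u-w
        a=np.linspace(0,2*np.pi,60)
        g=onz(p,ctr,zc); 
        # correct: projected circle centroid vs centre is tiny
        print(k,ctr,"ellipse ax",np.array(e[1])/8,"->",g[:2])
if __name__=="__main__":
    P=pickle.load(open(sys.argv[1]+".pkl","rb")); caps(P,float(sys.argv[2]),(float(sys.argv[3]),float(sys.argv[4])))
E
python3 cap.py j 88 545 1.5
```

```text
scene [266.32 172.74] ellipse ax [14.19 19.42] -> [544.76   0.96]
top [259.18 202.13] ellipse ax [15.12 15.81] -> [546.3   2.3]
```

arm_command(steps=[{"wx":0,"wy":0,"wz":0.15,"tx":-1,"ty":-1,"tz":-0.1,"gripper":84},{"wx":0,"wy":0,"wz":0.3,"tx":-2,"ty":-2,"tz":-0.2,"gripper":84},{"wx":0,"wy":0,"wz":0.45,"tx":-2,"ty":-2,"tz":-0.37,"gripper":84},{"wx":0,"wy":0,"wz":0.6,"tx":-2,"ty":-2,"tz":-0.37,"gripper":84},{"wx":0,"wy":0,"wz":0.75,"tx":-2,"ty":-2,"tz":-0.37,"gripper":84}])

```text
t: 16.75
tcp_pos: [476.8, 1.9, 205.0]
eef_rot: [-1.147, 1.22, 1.056]
wrist_force: [-0.1, -0.9, 0.1]
width: 84.1
```

```bash
python3 -c "
from mv import *
plan((545.5,1.6,125),0,82)"
```

```text
t 16.75 now [476.8   1.9 205. ] w 84.1 F [-0.1 -0.9  0.1] q [-0.11 -0.13  1.59 -0.    1.61 -1.55]
tx 3.387 ty -2.488 tz 0.356 wx 0.0052 wy 0.0000 wz 0.0723 rows 2.108999751465714 0.48329125444044563
```

arm_command(steps=[{"wx":0.005,"wy":0,"wz":0.072,"tx":0.5,"ty":-1.5,"tz":0.36,"gripper":84},{"wx":0.005,"wy":0,"wz":0.072,"tx":1.5,"ty":-2.49,"tz":0.36,"gripper":84},{"wx":0.005,"wy":0,"wz":0.072,"tx":3,"ty":-2.49,"tz":0.36,"gripper":84},{"wx":0.005,"wy":0,"wz":0.072,"tx":3.39,"ty":-2.49,"tz":0.36,"gripper":84},{"wx":0.005,"wy":0,"wz":0.072,"tx":3.39,"ty":-2.49,"tz":0.36,"gripper":84}])

```text
t: 17.25
tcp_pos: [542.9, 2.2, 120.8]
eef_rot: [-1.105, 1.274, 1.109]
wrist_force: [0.9, 0.4, 0.2]
width: 84.0
```

```bash
python3 look.py k;python3 -c "
from mv import *
plan((545.5,1.6,30),0,82)"; python3 - <<'E'
import cv2
a=cv2.imread("pics/ks.png");cv2.imwrite("pics/kz.png",cv2.resize(a[110:220,210:320],(600,600),interpolation=cv2.INTER_CUBIC))
E
```

```text
t 17.35 now [544.9   2.1 125.1] w 84.2 F [ 0.2 -0.1  0.3] q [-0.1   0.1   1.51 -0.    1.52 -1.53]
tx 3.805 ty -0.009 tz -0.016 wx 0.0008 wy 0.0000 wz 0.0046 rows 1.9023787891806787 0.03092060466189448
```

View pics/kz.png

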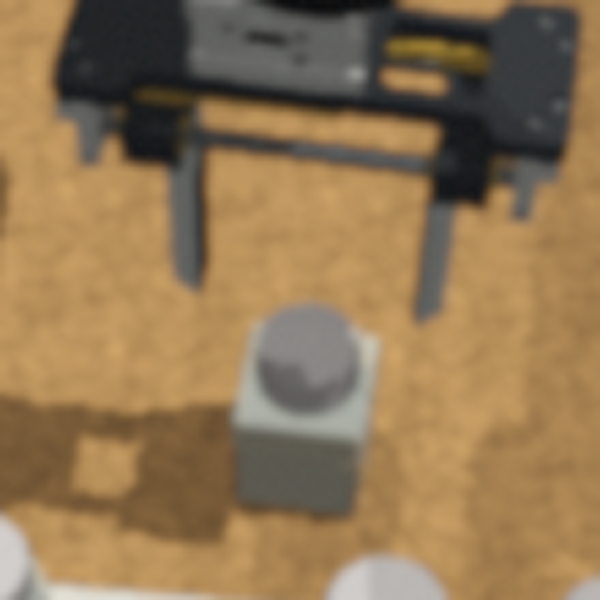

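arm_command(steps=[{"wx":0,"wy":0,"wz":0,"tx":1,"ty":0,"tz":-0.02,"gripper":84},{"wx":0,"wy":0,"wz":0,"tx":2.2,"ty":0,"tz":-0.02,"gripper":84},{"wx":0,"wy":0,"wz":0,"tx":3.3,"ty":0,"tz":-0.02,"gripper":84},{"wx":0,"wy":0,"wz":0,"tx":3.8,"ty":0,"tz":-0.02,"gripper":84},{"wx":0,"wy":0,"wz":0,"tx":3.8,"ty":0,"tz":-0.02,"gripper":84}])

```text
t: 17.85
tcp_pos: [544.3, 1.6, 28.9]
eef_rot: [-1.108, 1.27, 1.105]
wrist_force: [-0.0, 0.2, -0.4]
width: 84.1
```

```bash
python3 -c "
from mv import *
plan((545.5,1.6,30),0,82)"
```

```text
t 17.85 now [544.3   1.6  28.9] w 84.1 F [-0.   0.2 -0.4] q [-0.1   0.18  1.63 -0.    1.33 -1.53]
tx -0.042 ty -0.050 tz 0.005 wx 0.0009 wy -0.0000 wz 0.0021 rows 0.03268840770767538 0.015319484217247464
```

arm_command(steps=[{"wx":0,"wy":0,"wz":0,"tx":0,"ty":0,"tz":0,"gripper":70},{"wx":0,"wy":0,"wz":0,"tx":0,"ty":0,"tz":0,"gripper":60},{"wx":0,"wy":0,"wz":0,"tx":0,"ty":0,"tz":0,"gripper":50},{"wx":0,"wy":0,"wz":0,"tx":0,"ty":0,"tz":0,"gripper":50},{"wx":0,"wy":0,"wz":0,"tx":0,"ty":0,"tz":0,"gripper":50}], force=30)

```text
t: 18.35
tcp_pos: [545.8, 1.7, 30.2]
eef_rot: [-1.109, 1.268, 1.103]
wrist_force: [-0.2, 1.2, 4.5]
width: 55.9
```

```bash
python3 -c "
from mv import *
plan((545.5,1.6,140),0,85.6)"
```

```text
t 18.35 now [545.8   1.7  30.2] w 55.9 F [-0.2  1.2  4.5] q [-0.1   0.18  1.63  0.    1.33 -1.53]
tx -4.391 ty -0.013 tz -0.004 wx -0.0620 wy 0.0004 wz 0.0052 rows 2.1955579654538258 0.4149364218602835
```

arm_command(steps=[{"wx":0,"wy":0,"wz":0,"tx":-0.2,"ty":0,"tz":0,"gripper":50},{"wx":-0.02,"wy":0,"wz":0,"tx":-1.2,"ty":0,"tz":0,"gripper":50},{"wx":-0.062,"wy":0,"wz":0,"tx":-2.6,"ty":0,"tz":0,"gripper":50},{"wx":-0.062,"wy":0,"wz":0,"tx":-4,"ty":0,"tz":0,"gripper":50},{"wx":-0.062,"wy":0,"wz":0,"tx":-5.4,"ty":0,"tz":0,"gripper":50}])

```text
t: 18.85
tcp_pos: [543.5, 1.5, 164.1]
eef_rot: [-1.153, 1.245, 1.152]
wrist_force: [1.1, 0.2, -2.6]
width: 55.7
```

```bash
python3 -c "
from mv import *
plan((681.8,-45.1,165),0,85.61)"
```

```text
t 18.85 now [543.5   1.5 164.1] w 55.7 F [ 1.1  0.2 -2.6] q [-0.1   0.08  1.46 -0.    1.6  -1.6 ]
tx -0.035 ty -5.661 tz -1.435 wx -0.0003 wy -0.0004 wz 0.0001 rows 2.9198992825537284 0.003421516173098617
```

arm_command(steps=[{"wx":0,"wy":0,"wz":0,"tx":-0.1,"ty":-1,"tz":-0.3,"gripper":50},{"wx":0,"wy":0,"wz":0,"tx":-0.1,"ty":-2.5,"tz":-0.7,"gripper":50},{"wx":0,"wy":0,"wz":0,"tx":-0.1,"ty":-4,"tz":-1.1,"gripper":50},{"wx":0,"wy":0,"wz":0,"tx":-0.1,"ty":-5.2,"tz":-1.43,"gripper":50},{"wx":0,"wy":0,"wz":0,"tx":-0.1,"ty":-5.66,"tz":-1.43,"gripper":50}])

```text
t: 19.35
tcp_pos: [684.1, -46.6, 164.2]
eef_rot: [-1.152, 1.246, 1.151]
wrist_force: [-0.3, 0.3, -2.8]
width: 55.8
```

```bash
python3 look.py l; python3 -c "
from mv import *
plan((681.8,-45.1,110),0,85.61)"; python3 - <<'E'
import cv2
a=cv2.imread("pics/ls.png");cv2.imwrite("pics/lz.png",cv2.resize(a[130:270,180:320],(600,600),interpolation=cv2.INTER_CUBIC))
E
```

```text
t 19.45 now [683.2 -45.5 164.2] w 55.6 F [-0.3 -0.2 -2.9] q [-0.15  0.4   1.07 -0.    1.67 -1.64]
tx 2.169 ty 0.054 tz 0.010 wx -0.0009 wy -0.0001 wz -0.0008 rows 1.0849969599955156 0.0077640196347860185
```

View pics/lz.png

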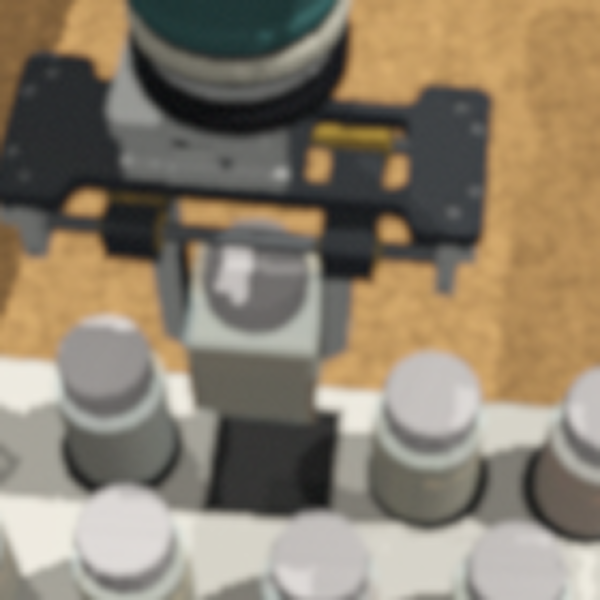

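arm_command(steps=[{"wx":0,"wy":0,"wz":0,"tx":0.6,"ty":0.05,"tz":0.01,"gripper":50},{"wx":0,"wy":0,"wz":0,"tx":1.4,"ty":0.05,"tz":0.01,"gripper":50},{"wx":0,"wy":0,"wz":0,"tx":2,"ty":0.05,"tz":0.01,"gripper":50},{"wx":0,"wy":0,"wz":0,"tx":2.4,"ty":0.05,"tz":0.01,"gripper":50},{"wx":0,"wy":0,"wz":0,"tx":2.4,"ty":0.05,"tz":0.01,"gripper":50}])

```text
t: 19.95
tcp_pos: [679.7, -44.1, 104.0]
eef_rot: [-1.151, 1.246, 1.154]
wrist_force: [-0.1, 0.1, -2.7]
width: 55.8
```

```bash
python3 look.py m; python3 -c "
from mv import *
plan((681.8,-45.1,70),0,85.61)"; python3 - <<'E'
import cv2
a=cv2.imread("pics/ms.png");cv2.imwrite("pics/mz.png",cv2.resize(a[150:260,190:300],(600,600),interpolation=cv2.INTER_CUBIC))
E
```

```text
t 20.05 now [681.6 -44.4 107.1] w 56.2 F [ 0.2 -0.7 -2.5] q [-0.15  0.41  1.17  0.    1.56 -1.64]
tx 1.482 ty -0.007 tz -0.026 wx -0.0000 wy -0.0002 wz 0.0030 rows 0.7412126047099898 0.020146551179841224
```

View pics/mz.png

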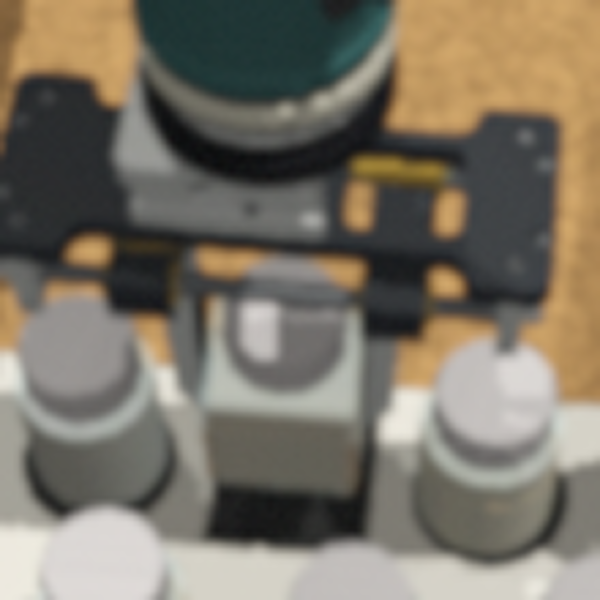

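arm_command(steps=[{"wx":0,"wy":0,"wz":0,"tx":0.4,"ty":0,"tz":-0.02,"gripper":50},{"wx":0,"wy":0,"wz":0,"tx":0.9,"ty":0,"tz":-0.02,"gripper":50},{"wx":0,"wy":0,"wz":0,"tx":1.2,"ty":0,"tz":-0.02,"gripper":50},{"wx":0,"wy":0,"wz":0,"tx":1.35,"ty":0,"tz":-0.02,"gripper":50},{"wx":0,"wy":0,"wz":0,"tx":1.35,"ty":0,"tz":-0.02,"gripper":50}])

```text
t: 20.55
tcp_pos: [681.0, -45.0, 71.5]
eef_rot: [-1.153, 1.244, 1.152]
wrist_force: [-0.2, 0.1, -2.3]
width: 56.3
```

```bash
python3 look.py n; python3 -c "
from mv import *
plan((681.8,-45.1,67),0,85.61)"; python3 - <<'E'
import cv2
a=cv2.imread("pics/ns.png");cv2.imwrite("pics/nz.png",cv2.resize(a[170:260,200:290],(600,600),interpolation=cv2.INTER_CUBIC))
E
```

```text
t 20.65 now [681.9 -45.1  73.1] w 55.6 F [ 0.2 -0.2 -2. ] q [-0.15  0.43  1.21  0.    1.5  -1.64]
tx 0.246 ty 0.006 tz -0.000 wx -0.0002 wy -0.0002 wz 0.0031 rows 0.12297256389505644 0.020495539634092466
```

View pics/nz.png

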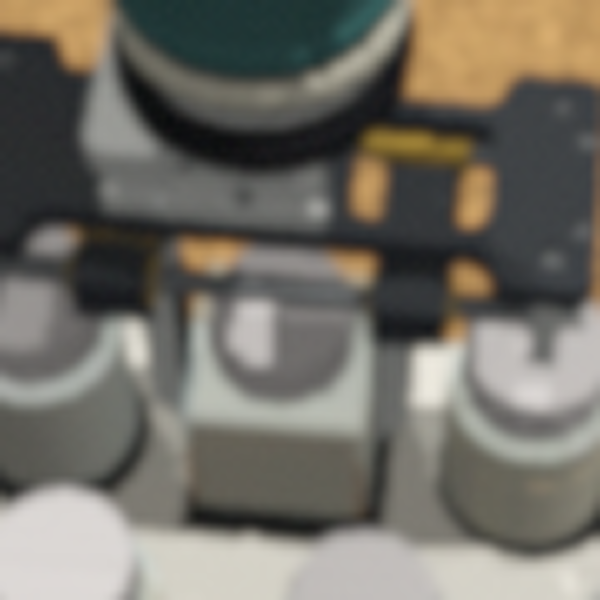

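```bash
python3 - <<'E'
from pad import *
P=pickle.load(open("n.pkl","rb"));p=P["scene"]
im=cv2.resize(p["frame"][170:260,200:290,::-1],(720,720),interpolation=cv2.INTER_CUBIC)
q=[681.8,-45.1,-.0766]
def L(X,c):
    pts=np.array([(proj(p,W(q,x))-[200,170]+.5)*8 for x in X]); cv2.polylines(im,[np.int32(pts)],True,c,1)
s=lambda h,z:[(-h,-h,z),(h,-h,z),(h,h,z),(-h,h,z)]
L(s(28,43),(0,255,0));L(s(28,107),(0,255,255));L(s(32,37),(0,0,255))
cv2.imwrite("pics/nov.png",im)
E
```

```text
(no output)
```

View pics/nov.png

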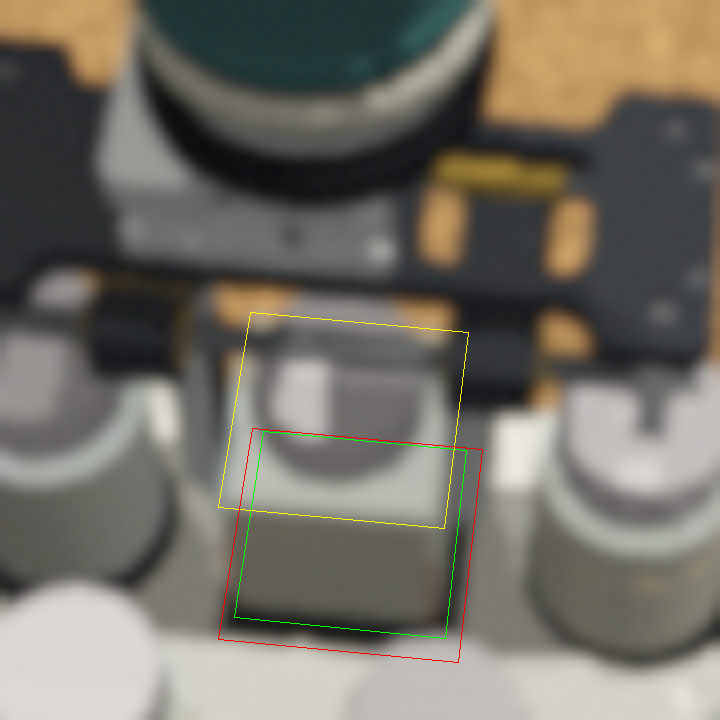

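arm_command(steps=[{"wx":0,"wy":0,"wz":0,"tx":0.06,"ty":0,"tz":0,"gripper":50},{"wx":0,"wy":0,"wz":0,"tx":0.12,"ty":0,"tz":0,"gripper":50},{"wx":0,"wy":0,"wz":0,"tx":0.16,"ty":0,"tz":0,"gripper":50},{"wx":0,"wy":0,"wz":0,"tx":0.16,"ty":0,"tz":0,"gripper":50}])

```text
t: 21.05
tcp_pos: [681.7, -45.1, 69.0]
eef_rot: [-1.154, 1.243, 1.15]
wrist_force: [0.1, -0.2, -3.4]
width: 55.7
```

arm_command(steps=[{"wx":0,"wy":0,"wz":0,"tx":0.04,"ty":0,"tz":0,"gripper":50},{"wx":0,"wy":0,"wz":0,"tx":0.06,"ty":0,"tz":0,"gripper":50},{"wx":0,"wy":0,"wz":0,"tx":0.06,"ty":0,"tz":0,"gripper":50}])

```text
t: 21.35
tcp_pos: [681.7, -45.1, 67.5]
eef_rot: [-1.154, 1.243, 1.15]
wrist_force: [0.0, 0.5, -1.9]
width: 55.9
```

arm_command(steps=[{"wx":0,"wy":0,"wz":0,"tx":0.02,"ty":0,"tz":0,"gripper":50},{"wx":0,"wy":0,"wz":0,"tx":0.04,"ty":0,"tz":0,"gripper":50},{"wx":0,"wy":0,"wz":0,"tx":0.04,"ty":0,"tz":0,"gripper":50}])

```text
t: 21.65
tcp_pos: [681.9, -45.1, 67.3]
eef_rot: [-1.154, 1.242, 1.15]
wrist_force: [-1.7, 0.2, -0.2]
width: 55.9
```

arm_command(steps=[{"wx":0,"wy":0,"wz":0,"tx":0.01,"ty":0,"tz":0,"gripper":50},{"wx":0,"wy":0,"wz":0,"tx":0.02,"ty":0,"tz":0,"gripper":57},{"wx":0,"wy":0,"wz":0,"tx":0.02,"ty":0,"tz":0,"gripper":60},{"wx":0,"wy":0,"wz":0,"tx":0.0,"ty":0,"tz":0,"gripper":63},{"wx":0,"wy":0,"wz":0,"tx":0,"ty":0,"tz":0,"gripper":63}])

```text
t: 22.15
tcp_pos: [682.0, -45.1, 66.6]
eef_rot: [-1.154, 1.242, 1.15]
wrist_force: [0.5, -0.2, -0.3]
width: 63.1
```

```bash
python3 -c "
from mv import *
plan((681.8,-45.1,67),0,85.61)"
```

```text
t 22.15 now [682.  -45.1  66.6] w 63.1 F [ 0.5 -0.2 -0.3] q [-0.15  0.44  1.22  0.    1.48 -1.64]
tx -0.014 ty 0.008 tz -0.001 wx -0.0002 wy -0.0002 wz 0.0033 rows 0.008146262808727687 0.021916945196841165
```

Released; lift straight up, then back toward the robot for an unobstructed view.

arm_command(steps=[{"wx":0,"wy":0,"wz":0,"tx":-0.4,"ty":0,"tz":0,"gripper":63},{"wx":0,"wy":0,"wz":0,"tx":-1.4,"ty":0,"tz":0,"gripper":63},{"wx":0,"wy":0,"wz":0,"tx":-2.8,"ty":0,"tz":0,"gripper":63},{"wx":0,"wy":0,"wz":0,"tx":-4.2,"ty":0,"tz":0,"gripper":63},{"wx":0,"wy":0,"wz":0,"tx":-5.6,"ty":0,"tz":0,"gripper":63}])

```text
t: 22.65
tcp_pos: [681.4, -45.0, 208.9]
eef_rot: [-1.155, 1.242, 1.149]
wrist_force: [0.9, 0.9, 0.4]
width: 63.0
```

arm_command(steps=[{"wx":0,"wy":0,"wz":0,"tx":0,"ty":2,"tz":0,"gripper":63},{"wx":0,"wy":0,"wz":0,"tx":0,"ty":4,"tz":0,"gripper":63},{"wx":0,"wy":0,"wz":0,"tx":0,"ty":6,"tz":0,"gripper":63},{"wx":0,"wy":0,"wz":0,"tx":0,"ty":8,"tz":0,"gripper":63},{"wx":0,"wy":0,"wz":0,"tx":0,"ty":10,"tz":0,"gripper":63}])

```text
t: 23.15
tcp_pos: [430.3, -25.7, 206.7]
eef_rot: [-1.155, 1.242, 1.149]
wrist_force: [-0.2, -0.0, 0.8]
width: 63.2
```

```bash
python3 look.py o; python3 jar2.py o 37 681.8 -45.1 -.0766; python3 cap.py o 125 681.8 -45.1
python3 - <<'E'
from pad import *
P=pickle.load(open("o.pkl","rb"));out=[]
q=[681.8,-45.1,-.0766]
for k,(u,v) in {"scene":(200,180),"top":(240,120)}.items():
    p=P[k];im=cv2.resize(p["frame"][v:v+70,u:u+70,::-1],(400,400),interpolation=cv2.INTER_CUBIC);
    raw=im.copy()
    def L(X,c):
        pts=np.array([(proj(p,W(q,x))-[u,v]+.5)*400/70 for x in X]); cv2.polylines(im,[np.int32(pts)],True,c,1)
    s=lambda h,z:[(-h,-h,z),(h,-h,z),(h,h,z),(-h,h,z)]
    L(s(28,37),(0,255,0));L(s(28,101),(0,255,255));L(s(32,37),(0,0,255))
    out.append(im)
cv2.imwrite("pics/oov.png",np.hstack(out))
E
```

```text
[686.28 -45.18  -0.05] -2.7585654737886505 [-0.28, 1.49, -0.49, 1.4]
[680.1  -45.06  -0.08] -4.31490081987003 [-0.08, 0.22, -0.14, 1.53]
[680.59 -44.88  -0.07] -3.896804552259653 [0.01, 0.13, 0.01, 1.6, -0.39, -1.02, -0.48, -0.85]
scene [240.37 217.3 ] ellipse ax [17.38 27.29] -> [681.78 -49.11]
top [276.03 144.8 ] ellipse ax [19.64 31.78] -> [692.07 -44.28]
```

View pics/oov.png

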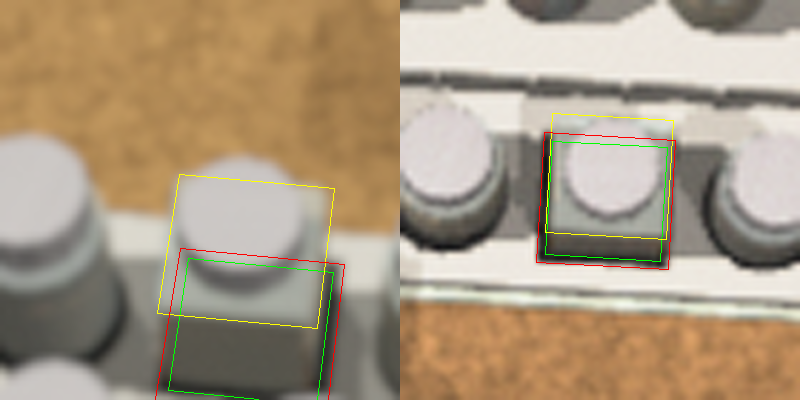

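View pics/oT.png

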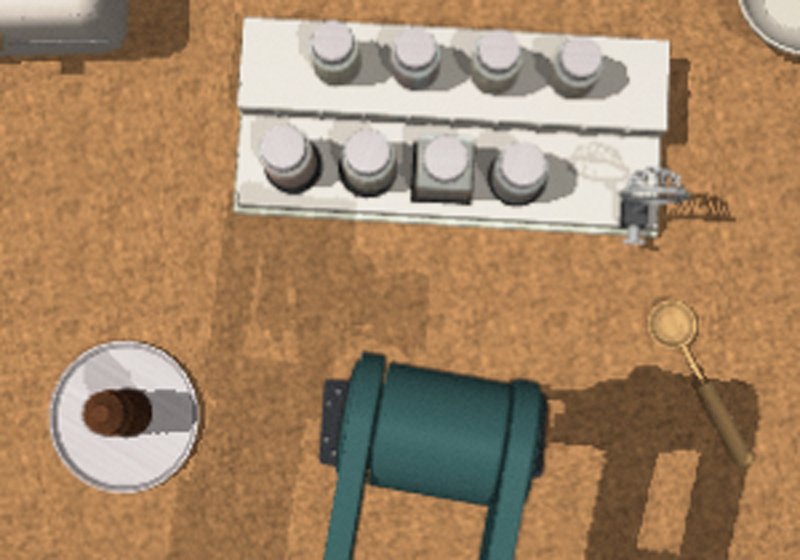

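View pics/oS.png

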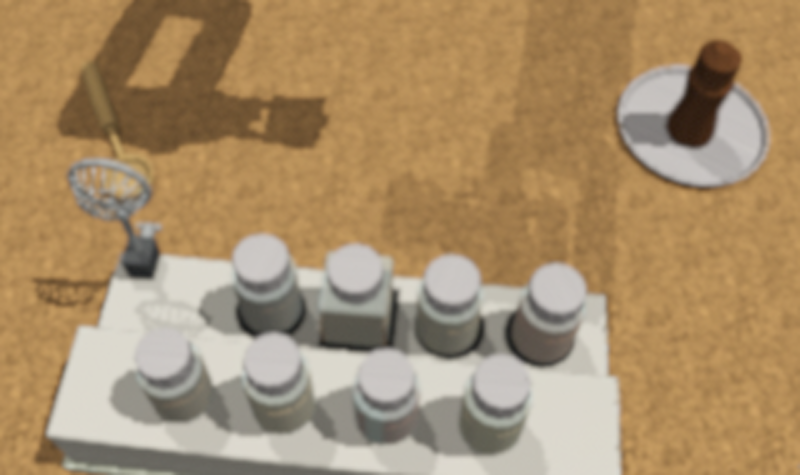

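```bash
python3 - <<'E'
import cv2,pickle,numpy as np
P=pickle.load(open("o.pkl","rb"))
a=P["top"]["frame"][132:176,255:299,::-1];b=P["scene"]["frame"][200:255,220:275,::-1]
cv2.imwrite("pics/oz.png",np.hstack([cv2.resize(np.clip(x*1.3,0,255).astype(np.uint8),(400,400),interpolation=cv2.INTER_LANCZOS4) for x in(a,b)]))
E
```

```text
(no output)
```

View pics/oz.png

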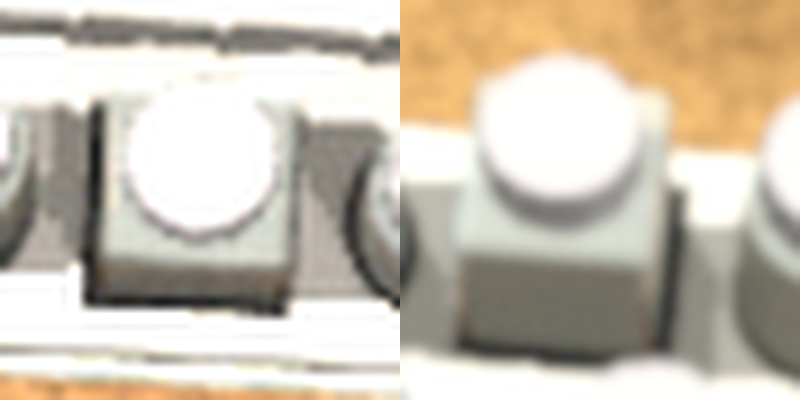

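```bash
python3 - <<'E'
from pad import *
np.set_printoptions(precision=0,suppress=True,linewidth=200)
P=pickle.load(open("o.pkl","rb"));B=pickle.load(open("b.pkl","rb"))
for k,ty in(("top",(-24,)),("scene",(27,24))):
  for xr in ty:
    for z,nm in((37+6,"y-scan"),):
      q=[681.8,-45.1,-.0766]; x=-28 if k=="top" else 28
      ys=np.arange(-40,41,2.)
      pts=np.array([proj(P[k],W(q,(x,y,45))) for y in ys])
      f=lambda D:map_coordinates(gaussian_filter(D[k]["frame"].astype(float).mean(2),.0),[pts[:,1],pts[:,0]],order=1)
      print(k); print(ys);print(f(P));print(f(B))
for k,sg in(("top",-1),("scene",1)):
  for y in(-15,0,15):
    xs=sg*np.arange(20,40,1.); pts=np.array([proj(P[k],W(q,(x,y,37))) for x in xs])
    print(k,y,xs[0],map_coordinates(P[k]["frame"].astype(float).mean(2),[pts[:,1],pts[:,0]],order=1))
E
```

```text
top
[-40. -38. -36. -34. -32. -30. -28. -26. -24. -22. -20. -18. -16. -14. -12. -10.  -8.  -6.  -4.  -2.   0.   2.   4.   6.   8.  10.  12.  14.  16.  18.  20.  22.  24.  26.  28.  30.  32.  34.  36.
  38.  40.]
[215. 212. 208. 188. 151.  93.  57.  50.  56.  52.  53.  54.  54.  55.  55.  55.  53.  53.  53.  55.  58.  58.  57.  54.  56.  57.  58.  58.  55.  55.  56.  57.  56.  50.  41.  54. 130. 213. 230.
 232. 232.]
[232. 232. 233. 218. 181. 114.  60.  39.  38.  39.  39.  39.  38.  39.  40.  39.  36.  37.  39.  39.  35.  37.  38.  38.  39.  38.  39.  41.  40.  38.  37.  37.  39.  39.  37.  55. 133. 215. 230.
 232. 233.]
scene
[-40. -38. -36. -34. -32. -30. -28. -26. -24. -22. -20. -18. -16. -14. -12. -10.  -8.  -6.  -4.  -2.   0.   2.   4.   6.   8.  10.  12.  14.  16.  18.  20.  22.  24.  26.  28.  30.  32.  34.  36.
  38.  40.]
[108. 107. 105. 100.  83.  60.  50.  52.  55.  57.  57.  58.  58.  58.  58.  59.  59.  57.  57.  58.  59.  58.  57.  57.  58.  60.  62.  69.  81.  94. 104. 112. 119. 126. 129. 131. 134. 137. 133.
 125. 117.]
[190. 189. 187. 176. 145.  98.  59.  45.  43.  43.
[... 780 characters left out ...]
. 146.]
top -15 -20.0 [ 81.  80.  79.  76.  69.  63.  57.  53.  48.  72. 105. 137. 167. 196. 220. 224. 228. 231. 231. 232.]
top 0 -20.0 [ 84.  79.  78.  77.  74.  68.  62.  56.  50.  44.  92. 146. 197. 209. 222. 231. 231. 231. 231. 231.]
top 15 -20.0 [ 84.  80.  77.  76.  74.  69.  62.  54.  52.  51.  50. 106. 162. 208. 217. 226. 231. 231. 231. 232.]
scene -15 20.0 [ 80.  78.  76.  69.  61.  55.  52.  53.  76.  99. 125. 152. 172. 187. 200. 205. 211. 212. 213. 213.]
scene 0 20.0 [ 80.  78.  74.  70.  61.  53.  52.  52.  63.  89. 115. 141. 167. 183. 197. 206. 209. 213. 213. 214.]
scene 15 20.0 [ 79.  77.  75.  72.  73.  84.  94. 115. 136. 153. 167. 179. 186. 193. 195. 197. 198. 198. 198. 198.]
```

```bash
python3 -c "
from rig import arm
print(arm.job_done(), arm.state()['t'])"
```

```text
the job is handed in; nothing more can be done
the job is handed in; nothing more can be done
```

I moved the mill upright onto the round tray. I then stood the jar on the counter and let go, gripped it again from above, and set it upright on its square pad. The job was handed in at about 23 s of the 72 s allowed.

Last checks, from the final pictures:
- **Jar on the pad:** it stands upright and well inside the pad. The edge scans put it centred front to back, but about 1.5–2 mm towards the robot's right (−y). I left that uncorrected, because regripping seemed a bigger risk than the offset.
- **Jar alignment:** its sides line up with the pad's to about 1°. The scene picture's fit gives −4.3°, against −4.4° for the pad.
- **Checks that disagreed:** the top picture's fit for the placed jar gave −2.8° and was a poor fit. The cap-centre check on the rack merged the cap with its surroundings. I ignored both and judged by the edges and overlays.
- **Everything else:** the mill stands on the tray, and the other jars, the spoon and the sieve look unmoved. The wrist force never read above about 5 N, and the arm was clear of everything at hand-in.

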